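# True up a weld fixture's corner and hold the square in it

### The arm

A 6-joint arm with a two-finger parallel gripper is mounted at the origin on the work surface. World frame = base frame: x ahead of the robot, y to its left, z up, the work surface at z = 0. Lengths are in mm, angles in rad, forces in N, time in s.
With the tool pointing down it reaches from about 350 to 975 mm from the base axis. Payload 7.1 kg.
Tool frame: the origin (TCP) lies midway between the tips of the shut fingers; the grasp point (between the pads) lies 19 mm behind it (ctrl.hold_point_z is the distance from the TCP to the grasp point, in mm); x points along the fingers, y is the direction in which the jaws open and shut, and the axes are right-handed (so a half turn about x gives the same grasp; the last joint's range is limited). The gripper opens to 88 mm and grips with 3 to 60 N. Pads are 20 mm wide; open, the fingers measure 115 mm over their backs; the gripper's body (75 mm by 178 mm) begins 61 mm behind the grasp point.
Start: joints at [-1.141, 0.423, 1.63, -0, 1.089, -0.019], TCP at [271.192, -563.08, 200.575] pointing down, gripper open.
Joint ranges: [-3, 3], [-0.9, 2.11], [0.09, 2.58], [-1.31, 4.45], [0.11, 2.69], [-2.54, 2.54]. Speed limits (rad/s): [2.39, 2.39, 3.01, 3.14, 3.14, 3.14].

### API

Orientations are given as a rotation vector (axis times angle).
In Python, from workcell import ctrl, get_image, calibration gives the robot as it stands.
- The arm moves only by the tool move_arm, never from a script. Its argument "rows" is a list of rows, each a list of 5 numbers: the shift along the world's x, y, z in mm, then the turn about the world's z in rad, then the closure, from -1 (fully open) to 1 (shut). In form: [[tx, ty, tz, roll, jaw], ...]. A call has 1 to 12 rows; each row is the pose to reach, as a shift and turn from the pose measured when the call began; what a row does not reach only later rows make up. A row lasts 1/8 s, in which the tool goes at most 62.5 mm and 10.7 degrees, less where a joint would pass 70% of its speed; a pose out of reach is approached as far as the arm can. A call with a gripper value outside its range is refused whole. The fingers move at their own pace and stop on an object; the grip force is fixed at half the most. Time passes only in rows, so rows that repeat a pose let the fingers close. It gives the time, the measured TCP pose, the force and the opening at its end, in the units of the state.
- ctrl.get_obs(): the state, without advancing time (a new reading comes with each control period).
- get_image(name): name is "side" or "top"; returns the picture (400x640x3 uint8, blue, green, red); there is no depth.
- calibration(name): a dict with "fx", "fy", "cx", "cy" (pixels), "D" ([k1, k2, p1, p2, k3] as OpenCV has them; the pictures are not rectified), "view" (4x4, takes a point from world to camera coordinates). Camera axes: x right, y up, looking along -z (the intrinsics and any distortion apply to the point x, -y, -z); pixel columns grow to the right and rows downward; lengths in mm; the calibration is good to about 2 mm. A picture is of the moment at which its call begins. calibration takes no time and is no camera call.
- ctrl.close_job(): hands the job in, once; it reports no verdict.
The state is a dict: "t": time; "qpos": joint angles; "qvel": joint speeds; "joint_torque": joint torques, N m; "ee_pos": TCP position; "orientation": TCP orientation; "ft_force": force on the tool from outside, world axes, zero at the start; "moment": the same for the moment, N m; "width": finger opening in mm.
Only numpy, scipy, OpenCV 4.12 (cv2) and the standard library are available. Lean on these libraries where they do the work, as an engineer would, in place of code of your own. Each camera call takes 0.05 s, during which the arm holds its last target.

### The job

Turn the fixture's black knob until the swinging fence's pointer stands over the long mark on the scale, never pushing the fence itself with the hand. Then pick up the steel L-shaped square by its post, lay it flat on the fixture plate and press its outer corner into the corner of the two fences until both outer edges touch along the fences. Finish while still holding it pressed there, gripper closed on the post, pointer still on the mark, with the cup, tube and brush left alone.

Things in the scene. Friction and masses are not known exactly. Their poses are not given: they have to be found in the camera images.
- fixture: Dark steel plate fixed to the bench, 260 (x) by 280 (y) by 12 mm thick, at varying place and yaw; origin on the bench surface, x away from the robot at yaw 0, z up; it spans x -130..130, y -110..170 mm. On it: a fixed fence along y, a swinging fence along -x, a scale, and a low grey gear housing that carries the knob.
- corner (a point): Where the fences' inner faces meet at 90 degrees, on the plate's top (12 mm above the bench), at (70, 60, 12) mm in the fixture's frame. Fixed fence's face: plane at fixture x = 70, reaching 124 mm to -y; swinging fence's, on the mark: plane at y = 60, reaching 125 mm to -x. Fence tops are 34 mm above the bench. The square's heel belongs here.
- fixed_fence: Aluminium bar screwed on the plate, 118 mm long (along fixture y), 20 mm thick, 22 mm high; origin mid-length and mid-thickness of its underside, on the plate. It never moves.
- mark (a point): The one long, broad black line on the aluminium scale (short ticks are 0.04 rad apart); this point is on the plate just below where the pointer's tip must stand, 170 mm from the corner along fixture -x and 10 mm along +y.
- pointer_tip (a point): Tip of the thin steel pointer at the free end of the swinging fence, 185 mm from its pivot, 8 mm above the plate. It starts 19 to 36 mm from the mark, off to the fixture's +y side.
- fence: Swinging aluminium fence, 20 mm thick, 22 mm high, origin at its pivot on the plate; along its own -x a bar (10 to 140 mm from the pivot), then the pointer. Its angle off square is 0.15 x the knob's angle; positive = open too wide, tip swung to fixture +y. Gear friction holds it: pushes up to about 10 N within 60 mm of the corner do not shift it.
- knob (a joint): Angle of the knob in rad, growing counter-clockwise seen from above: 0 (pointer on the mark) = grip bar along fixture x. Starts between about 0.7 and 1.3; clockwise closes the fence. Travel -0.4 to 1.6, friction about 0.16 N m altogether.
- knob_grip (a point): Middle of the black knob's grip bar, on its upright axis, 61 mm above the bench: bar 42 mm long, 14 mm thick (grip across this), 34 mm high (44 to 78 mm above the bench). At (30, 135) mm in the fixture's frame. Take it from above.
- square: Loose steel L-shaped square, 0.3 to 0.6 kg, standing flat on the bench right of the fixture: two arms 100 mm long, 28 mm wide, 16 mm thick, with an upright dark post. Origin on its underside beneath the post; arms run along its own -x and -y from the heel. When seated its axes are parallel to the fixture's. It slides easily on plate and fences (friction about 0.25).
- heel (a point): Outer corner of the square's L at its underside, 28 mm along the square's +x and 28 mm along its +y from the post's axis (the very corner is notched 8 mm for clearance).
- square_grip (a point): Centre of the square's post, 50 mm above its underside: post 14 mm thick, 36 mm long, rising from 16 to 63 mm above the underside. Its long side runs along the bisector of the arms (45 degrees between the square's x and y axes); grip across the 14 mm, from above.
- cup: Bystander: small aluminium cup, 64 mm across, 75 mm high, origin at its foot.
- tube: Bystander: short steel tube standing up, 44 mm across, 45 mm high, origin at its foot.
- brush: Bystander: hand brush lying on the bench to the left of the fixture, origin below its middle.
Mind the look-alikes: they are no part of the job. Leave any green or red look-alike of the square alone.

How it is judged:
By the outcome, as a careful person would: the job done as asked, in the order asked, and still so for the second after the job is handed in, while the arm keeps its last pose, push and grip.
It also fails if it takes over 64 s, if anything falls off the work surface, if the arm or the gripper's body presses on something with over 40 N, if the wrist force passes 120 N, or if a joint passes its speed limit or range.

## Working session

There is one attempt and no reset: what is moved stays moved. The work goes in short steps, Python scripts to look and compute and a tool call to move; the robot and the scene stay as the last step left them, time stands still between calls to the robot, and variables do not carry over. Pictures are saved under pics/ and viewed, and the job is handed in when it is done.

Besides the shell and the picture viewer there is one more tool, called as name(argument=value, ...) on one line, values as JSON. move_arm: Moves the arm, as the interface text tells. Its arguments: {"type":"object","properties":{"rows":{"type":"array"}},"required":["rows"]}

```bash
ls; mkdir -p pics
python3 - <<'E'
from workcell import ctrl,get_image,calibration
import cv2,numpy as np
for n in("side","top"):
    im=get_image(n);cv2.imwrite(f"pics/{n}0.png",im)
    c=calibration(n);print(n,{k:np.round(v,4).tolist() for k,v in c.items()})
o=ctrl.get_obs();print({k:np.round(v,3).tolist() for k,v in o.items()})
print(ctrl.hold_point_z)
E
```

```text
pics
side {'fx': 492.2366, 'fy': 492.2366, 'cx': 314.487, 'cy': 198.3653, 'D': [-0.0132, 0.0, 0.0, 0.0, 0.0], 'view': [[-0.7043, -0.7098, 0.0122, 388.8151], [0.5316, -0.5159, 0.6717, -362.9126], [-0.4705, 0.4796, 0.7407, -1143.0222], [0.0, 0.0, 0.0, 1.0]]}
top {'fx': 512.1719, 'fy': 512.1719, 'cx': 326.4245, 'cy': 207.3096, 'D': [-0.0773, 0.0, 0.0, 0.0, 0.0], 'view': [[0.0208, -0.9996, 0.0164, -24.7111], [0.9926, 0.0226, 0.1192, -571.2959], [-0.1195, 0.0138, 0.9927, -1559.099], [0.0, 0.0, 0.0, 1.0]]}
{'t': 0.1, 'qpos': [-1.141, 0.424, 1.631, 0.0, 1.089, -0.019], 'qvel': [-0.0, -0.003, -0.002, -0.0, -0.001, -0.001], 'joint_torque': [-0.0, -54.562, -27.432, 0.065, 0.019, -0.0], 'ee_pos': [271.007, -562.62, 199.89], 'orientation': [1.973, 0.452, -1.973], 'ft_force': [0.064, -0.586, 0.409], 'moment': [0.018, -0.005, 0.043], 'width': 87.727}
18.700000000000003
```

View pics/top0.png

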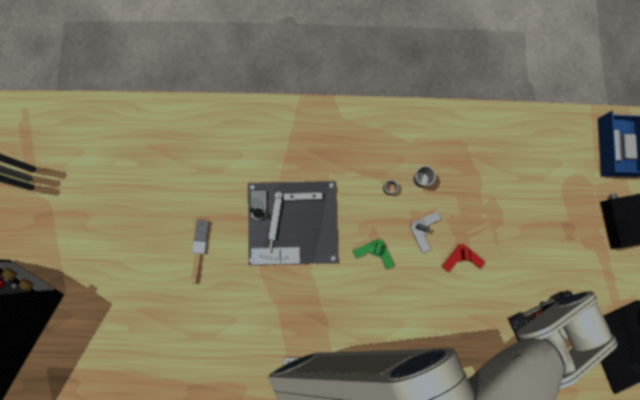

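View pics/side0.png

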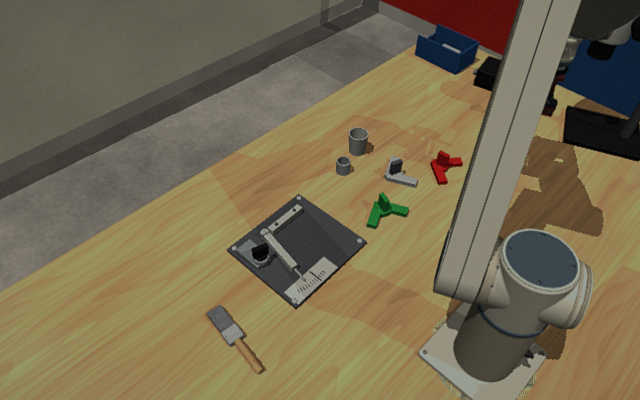

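```bash
cat > h.py <<'E'
import cv2,numpy as np
from workcell import ctrl,get_image,calibration
def cam(n):
    c=calibration(n);K=np.array([[c['fx'],0,c['cx']],[0,c['fy'],c['cy']],[0,0,1]]);V=np.array(c['view']);D=np.array(c['D']);return K,D,V
def ray(n,px):
    K,D,V=cam(n)
    p=cv2.undistortPoints(np.array(px,float).reshape(-1,1,2),K,D)[:,0]
    d=np.c_[p[:,0],-p[:,1],-np.ones(len(p))]
    R=V[:3,:3];return -R.T@V[:3,3],d@R
def onz(n,px,z):
    o,d=ray(n,px);return o+d*((z-o[2])/d[:,2])[:,None]
def tri(pt,ps):
    o1,d1=ray('top',pt);o2,d2=ray('side',ps);out=[]
    for a,b in zip(d1,d2):
        A=np.c_[a,-b];s=np.linalg.lstsq(A,o2-o1,rcond=None)[0]
        p,q=o1+a*s[0],o2+b*s[1];out.append(np.r_[(p+q)/2,np.linalg.norm(p-q)])
    return np.array(out)
def proj(n,P):
    K,D,V=cam(n);P=np.atleast_2d(P)@V[:3,:3].T+V[:3,3]
    return cv2.projectPoints(np.c_[P[:,0],-P[:,1],-P[:,2]],np.zeros(3),np.zeros(3),K,D)[0][:,0]
def crop(im,x0,y0,x1,y1,s,f):
    c=cv2.resize(im[y0:y1,x0:x1],None,fx=s,fy=s,interpolation=cv2.INTER_CUBIC)
    for x in range(-(-x0//10)*10,x1,10):
        cv2.line(c,(int((x-x0+.5)*s),0),(int((x-x0+.5)*s),6),(0,255,255),1)
        if x%20==0: cv2.putText(c,str(x),(int((x-x0+.5)*s)-10,18),0,.4,(0,255,255),1)
    for y in range(-(-y0//10)*10,y1,10):
        cv2.line(c,(0,int((y-y0+.5)*s)),(6,int((y-y0+.5)*s)),(0,255,255),1)
        if y%20==0: cv2.putText(c,str(y),(8,int((y-y0+.5)*s)+4),0,.4,(0,255,255),1)
    cv2.imwrite(f,c)
E
python3 - <<'E'
from h import *
t=cv2.imread('pics/top0.png');s=cv2.imread('pics/side0.png')
crop(t,240,174,345,272,6,'pics/t_fix.png')
crop(s,220,188,375,312,5,'pics/s_fix.png')
crop(t,350,160,500,280,5,'pics/t_sq.png')
crop(s,325,120,475,235,5,'pics/s_sq.png')
E
```

```text
(no output)
```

View pics/t_fix.png

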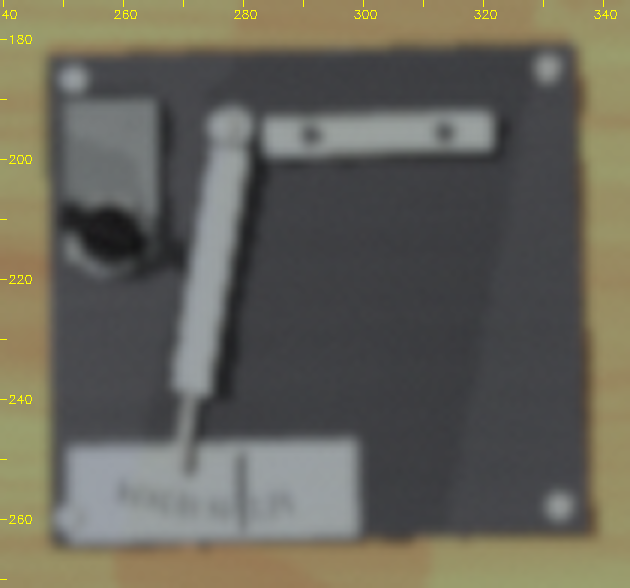

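View pics/s_fix.png

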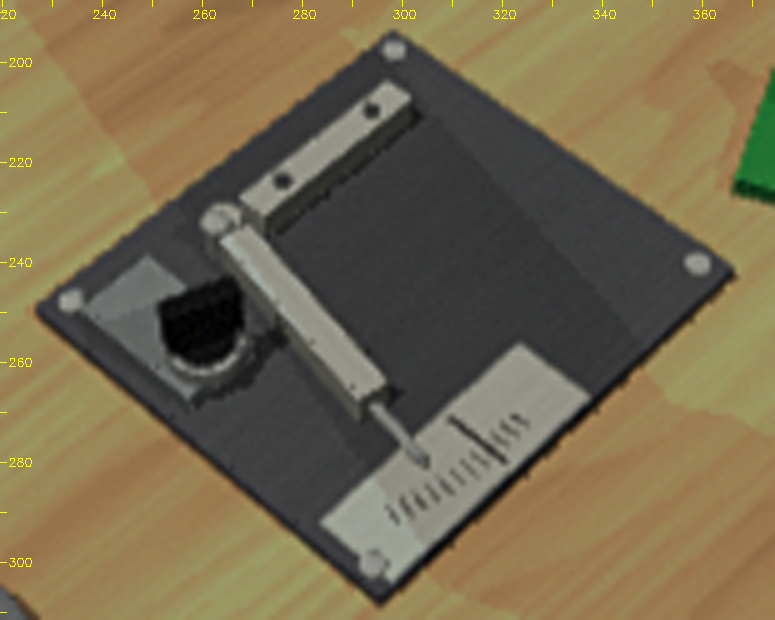

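View pics/t_sq.png

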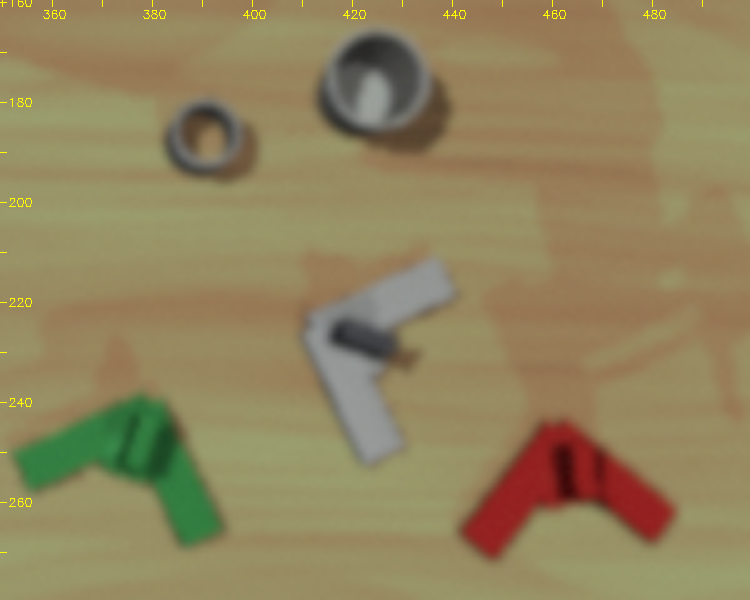

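View pics/s_sq.png

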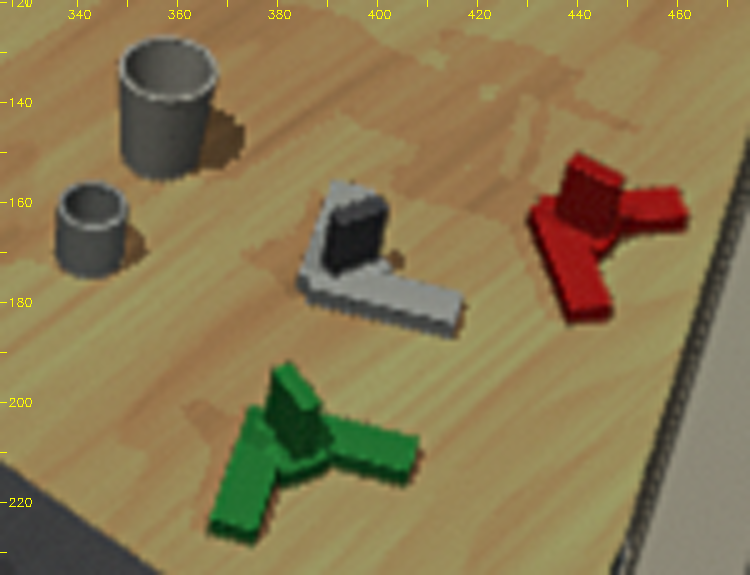

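Run:
```python
from h import *
for n,roi in(('top',(242,174,345,272)),('side',(222,185,372,312))):
    im=cv2.imread(f'pics/{n}0.png');o,_=ray(n,[[300,200]]);print(n,'cam',o.round(0))
    hsv=cv2.cvtColor(cv2.resize(im,None,fx=4,fy=4,interpolation=cv2.INTER_CUBIC),cv2.COLOR_BGR2HSV)
    m=((hsv[...,1]<75)).astype(np.uint8)*255
    z=np.zeros_like(m);x0,y0,x1,y1=[4*v for v in roi];z[y0:y1,x0:x1]=m[y0:y1,x0:x1]
    z=cv2.morphologyEx(z,cv2.MORPH_OPEN,np.ones((7,7)))
    cs=cv2.findContours(z,0,1)[0];c=max(cs,key=cv2.contourArea)
    c=(cv2.convexHull(c)[:,0]+.5)/4-.5   # to pixel idx
    full=max(cs,key=cv2.contourArea)[:,0]
    full=(full+.5)/4-.5
    P=onz(n,full,12)[:,:2]
    r=cv2.minAreaRect(P.astype(np.float32));print('minrect',r)
    b=cv2.boxPoints(r);L=[]
    for i in range(4):
        a,e=b[i],b[(i+1)%4];u=(e-a)/np.linalg.norm(e-a);nn=np.array([-u[1],u[0]])
        s=(P-a)@u;d=abs((P-a)@nn);k=(d<8)&(s>25)&(s<np.linalg.norm(e-a)-25)
        f=cv2.fitLine(P[k].astype(np.float32),cv2.DIST_HUBER,0,.01,.01)[:,0];L.append(f);
    C=[]
    for i in range(4):
        f,g=L[i],L[(i+1)%4];s=np.linalg.solve(np.c_[f[:2],-g[:2]],g[2:]-f[2:]);C.append(f[2:]+f[:2]*s[0])
    C=np.array(C);print(C.round(1));print('len',np.linalg.norm(C-np.roll(C,-1,0),axis=1).round(1),'ang',[round(float(np.degrees(np.arctan2(f[1],f[0]))),2) for f in L]);print('px',proj(n,np.c_[C,np.full(4,12)]).round(1).tolist())
```

```text
top cam [ 381.   10. 1616.]
minrect ((523.524169921875, 95.34413146972656), (262.2610778808594, 283.2846374511719), 2.555294990539551)
[[401.9 -51.1]
 [660.  -39. ]
 [647.2 239.5]
 [386.7 230.1]]
len [258.4 278.8 260.7 281.6] ang [-86.91, 2.69, -87.38, 2.07]
px [[337.6, 262.5], [335.3, 180.8], [247.5, 182.7], [247.3, 265.4]]
side cam [ -71.  637. 1086.]
minrect ((521.916748046875, 96.71216583251953), (261.60614013671875, 281.6270751953125), 2.665956974029541)
[[398.  -49. ]
 [657.6 -37.2]
 [645.3 242.6]
 [386.5 230.8]]
len [259.8 280.1 259.1 280. ] ang [-87.64, 2.6, -87.49, 2.61]
px [[367.0, 241.5], [298.4, 193.7], [226.0, 249.4], [295.3, 307.9]]
```

Run:
```python
from h import *
yaw=.0445;c,s=np.cos(yaw),np.sin(yaw);R=np.array([[c,-s],[s,c]]);O=np.array([524.2,65.8])
def tofix(P): return (np.atleast_2d(P)[:,:2]-O)@R
# knob black masks
for n,roi in(('top',(248,200,268,224)),('side',(248,238,272,266))):
    im=cv2.imread(f'pics/{n}0.png');x0,y0,x1,y1=roi
    g=cv2.resize(im[y0:y1,x0:x1],None,fx=4,fy=4,interpolation=cv2.INTER_CUBIC).max(2)
    m=(g<45).astype(np.uint8);cs=cv2.findContours(m,0,1)[0];k=max(cs,key=cv2.contourArea)
    r=cv2.minAreaRect(k);print(n,'knob rect px',(np.array(r[0])+.5)/4-.5+[x0,y0],np.array(r[1])/4,r[2])
# pointer tip
tip=tri([[271,252]],[[305,280.5]]);print('tip',tip,tofix(tip[:,:2]))
mk=tri([[279.8,249.5],[279.8,261.5]],[[309.5,270.8],[320.2,280]]);print('mark',mk,tofix(mk[:,:2]))
print('mark expected px',[proj(n,np.r_[O+R@[-100,70],12]).round(1) for n in('top','side')])
# fixed fence top, end corners on inner face
print('corner top expect', [proj(n,np.array([np.r_[O+R@[70,60],34],np.r_[O+R@[70,-64],34],np.r_[O+R@[70,60],12],np.r_[O+R@[70,-64],12]])).round(1).tolist() for n in('top','side')])
print('knob top expect',[proj(n,np.r_[O+R@[30,135],78]).round(1) for n in('top','side')])
```

```text
top knob rect px [257.85000038 212.55000019] [16.43509865  7.71443415] 26.56505012512207
side knob rect px [260.82216454 252.28737259] [15.43326187 18.40315056] 66.03751373291016
tip [[429.4292209  157.36624008   7.36620198   1.76312223]] [[-90.60360667  95.69150094]]
mark [[4.38651098e+02 1.30419051e+02 1.34160350e+01 8.08986879e-01]
 [4.01110001e+02 1.29271297e+02 1.04410223e+01 5.36791486e-02]] [[ -82.58961307   68.36075067]
 [-120.14460364   68.88416023]]
mark expected px [array([[279.3, 255. ]]), array([[314.2, 275.4]])]
corner top expect [[[281.3, 200.0], [321.1, 199.1], [281.8, 200.9], [321.0, 200.1]], [[270.7, 232.4], [302.2, 207.3], [271.1, 237.3], [302.3, 212.3]]]
knob top expect [array([[255.6, 211.7]]), array([[259.3, 247.1]])]
```

Run:
```python
from h import *
t=cv2.imread('pics/top0.png');s=cv2.imread('pics/side0.png')
a=np.clip(t.astype(float)*2.2,0,255).astype(np.uint8);b=np.clip(s.astype(float)*2.2,0,255).astype(np.uint8)
crop(a,244,198,274,224,13,'pics/k1.png');crop(b,245,235,275,261+4,13,'pics/k2.png')
k1=cv2.imread('pics/k1.png');k2=cv2.imread('pics/k2.png');h=max(k1.shape[0],k2.shape[0])
cv2.imwrite('pics/k.png',np.hstack([cv2.copyMakeBorder(k,0,h-k.shape[0],0,4,0) for k in(k1,k2)]))
yaw=.0445;c,sn=np.cos(yaw),np.sin(yaw);R=np.array([[c,-sn],[sn,c]]);O=np.array([524.2,65.0])
print([[proj(n,np.r_[O+R@[30,135],z]).round(1).tolist() for z in(44,61,78)] for n in('top','side')])
```

```text
[[[[257.2, 212.9]], [[256.5, 212.3]], [[255.8, 211.7]]], [[[260.5, 254.8]], [[260.0, 250.9]], [[259.6, 246.9]]]]
```

View pics/k.png

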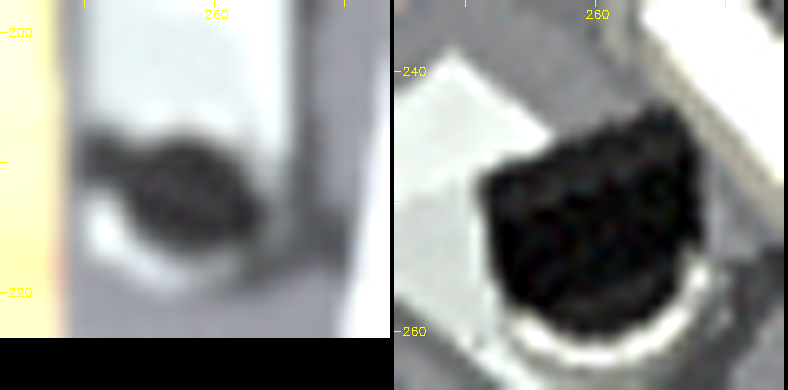

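```bash
python3 - <<'E'
from h import *
for pr in([[251.5,248.5],[265.6,242.8]],[[252.8,251],[267.3,246]]):
    P=onz('side',pr,78);d=P[1]-P[0];print(P.round(1).tolist(),np.linalg.norm(d),np.arctan2(d[1],d[0]))
print('kn',tri([[255.8,211.7]],[[259.5,247]]), onz('side',[[259.5,247.0]],78))
# square
for n in('top','side'):
    pts={'top':[[411,223.5],[410,226.5],[437.5,211],[441.5,218],[423,253],[430.5,249],[426.5,225],[425.5,233.5]],
     'side':[[386,174],[387.5,178],[391.7,156],[401.5,158.5],[415.3,184],[417.3,178.5],[400.7,171.5],[402,172]]}[n]
    P=onz(n,pts,16);print(n,P.round(1).tolist())
from scipy.spatial.transform import Rotation as Rr
o=ctrl.get_obs();print(Rr.from_rotvec(o['orientation']).as_matrix().round(3))
E
python3 - <<'E'
import sys;sys.path.insert(0,'.')
from h import *
t=cv2.imread('pics/top0.png');s=cv2.imread('pics/side0.png')
crop(t,404,206,446,258,10,'pics/q1.png');crop(s,380,150,422,192,10,'pics/q2.png')
a,b=[cv2.imread(f'pics/q{i}.png') for i in(1,2)];b=cv2.copyMakeBorder(b,0,a.shape[0]-b.shape[0],2,0,0)
b=b[:, :378]
cv2.imwrite('pics/q.png',np.hstack([a,b]))
E
```

```text
[[558.5, 219.1, 78.0], [547.3, 181.8, 78.0]] 38.94845153418406 -1.863232324760042
[[550.3, 221.7, 78.0], [536.6, 185.3, 78.0]] 38.85748209360654 -1.9294051958126215
kn [[5.48282793e+02 2.01371882e+02 7.75896386e+01 7.85136114e-04]] [[548.03101212 201.54941842  78.        ]]
top [[528.6, -280.0, 16.0], [519.1, -276.9, 16.0], [570.2, -364.6, 16.0], [548.1, -377.2, 16.0], [436.6, -318.2, 16.0], [449.6, -341.9, 16.0], [524.9, -329.3, 16.0], [498.0, -326.1, 16.0]]
side [[526.9, -285.2, 16.0], [512.6, -275.1, 16.0], [566.3, -361.2, 16.0], [537.2, -374.6, 16.0], [437.6, -315.9, 16.0], [447.6, -339.1, 16.0], [502.2, -326.5, 16.0], [498.0, -327.6, 16.0]]
[[-0.001  0.434 -0.901]
 [ 0.001 -0.901 -0.434]
 [-1.    -0.001 -0.   ]]
```

View pics/q.png

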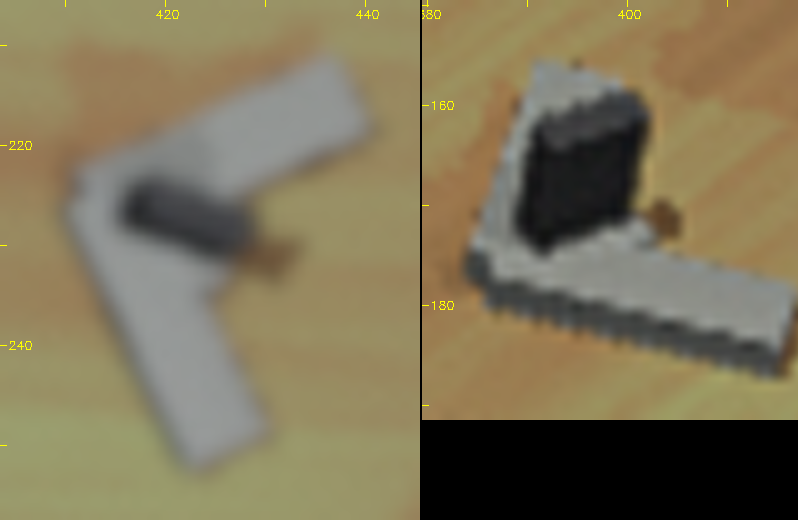

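Run:
```python
from h import *
yaw=.0445;c,sn=np.cos(yaw),np.sin(yaw);R=np.array([[c,-sn],[sn,c]]);O=np.array([524.2,65.0])
f=lambda P:((P[:,:2]-O)@R).round(1).tolist()
print(f(onz('top',[[271,252]],20)),f(onz('side',[[304.5,280.5]],20)))
print('fence end face corners', f(onz('side',[[289.5,270],[296.5,263.3],[264,234.5],[269.8,232.3]],34)))
print(f(onz('top',[[268.5,238],[274.8,239.2]],34)), 'mark', f(onz('top',[[279.8,249.5],[279.8,261.5]],14)), f(onz('side',[[309.5,270.8],[320.2,280]],14)))
# post top corners
print('post top', onz('side',[[391.5,163.5],[393,165],[401.5,161],[400,158.5]],63).round(1).tolist())
print('post top view', onz('top',[[416.2,224.5],[417,228],[427,229.5],[426,232.5]],63).round(1).tolist())
```

```text
[[-90.3, 95.9]] [[-96.0, 102.8]]
fence end face corners [[-52.7, 112.6], [-51.4, 85.6], [77.8, 78.2], [71.9, 62.3]]
[[-47.5, 101.8], [-51.6, 82.4]] mark [[-82.9, 68.9], [-120.2, 69.4]] [[-82.5, 69.7], [-121.6, 71.4]]
post top [[517.7, -291.2, 63.0], [510.5, -289.3, 63.0], [503.6, -321.5, 63.0], [513.7, -326.9, 63.0]]
post top view [[521.6, -287.6, 63.0], [510.9, -290.0, 63.0], [506.9, -320.9, 63.0], [497.7, -317.8, 63.0]]
```

move_arm(rows=[[60, 120, 0, 0.1, -1], [120, 240, 0, 0.2, -1], [180, 360, 0, 0.3, -1], [220, 480, 0, 0.45, -1], [250, 600, 0, 0.6, -1], [277, 700, 0, 0.75, -1], [277, 764, 0, 0.75, -1], [277, 764, 0, 0.75, -1], [277, 764, 0, 0.75, -1], [277, 764, 0, 0.75, -1], [277, 764, 0, 0.75, -1], [277, 764, 0, 0.75, -1]])

```text
t: 1.6
ee_pos: [529.5, 141.1, 199.8]
orientation: [1.477, 1.011, -1.479]
ft_force: [0.9, -0.7, -0.3]
width: 87.8
```

move_arm(rows=[[18.7, 60.4, 0, 0, -1], [18.7, 60.4, -50, 0, -1], [18.7, 60.4, -90, 0, -1], [18.7, 60.4, -90, 0, -1], [18.7, 60.4, -90, 0, -1]])

```text
t: 2.22
ee_pos: [549.0, 201.5, 110.9]
orientation: [1.478, 1.011, -1.478]
ft_force: [0.1, 0.4, 0.6]
width: 87.7
```

```bash
cat > st.py <<'E'
from h import *
from scipy.spatial.transform import Rotation as Rr
def st():
    o=ctrl.get_obs();M=Rr.from_rotvec(o['orientation']).as_matrix()
    print('t',round(o['t'],2),'tcp',np.round(o['ee_pos'],1),'yaw_y',round(float(np.arctan2(M[1,1],M[0,1])),3),'tilt',M[:,0].round(3),'F',np.round(o['ft_force'],1),'M',np.round(o['moment'],2),'w',round(float(o['width']),1),'q',np.round(o['qpos'],2))
def snap(tag):
    r=[]
    for n in('top','side'):
        im=get_image(n);cv2.imwrite(f'pics/{n}{tag}.png',im);r.append(im)
    return r
E
python3 - <<'E'
from st import *
st();t,s=snap(1)
crop(t,240,174,345,272,6,'pics/v1.png');crop(s,220,180,375,312,5,'pics/v2.png')
E
```

```text
t 2.23 tcp [549.  201.5 110.9] yaw_y -0.372 tilt [-0.     0.001 -1.   ] F [0.1 0.4 0.6] M [-0.02 -0.03  0.09] w 87.7 q [0.33 0.48 1.78 0.   0.88 0.7 ]
```

View pics/v2.png

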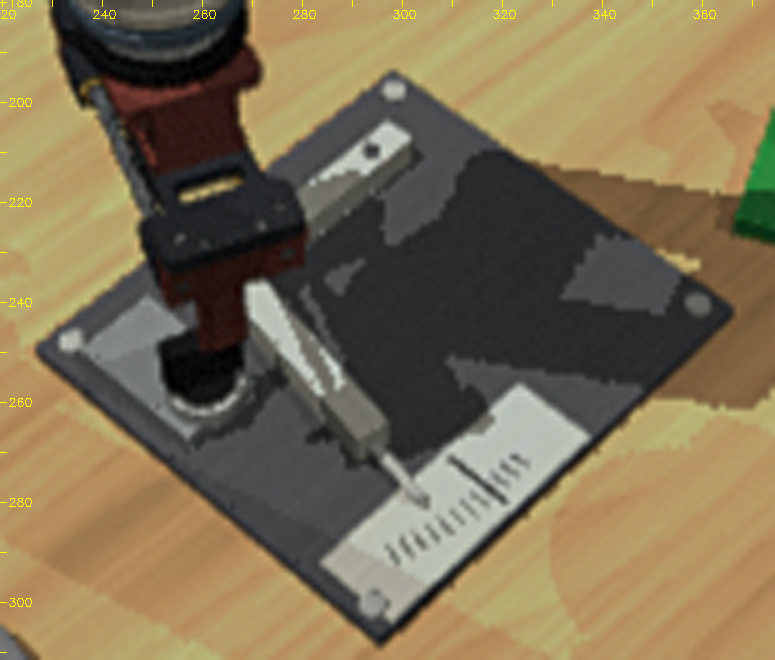

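View pics/v1.png

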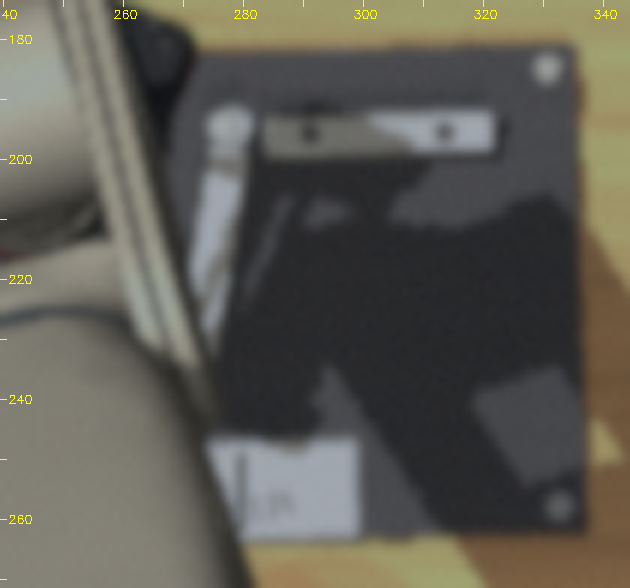

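move_arm(rows=[[-0.5, 0, -40, 0, -1], [-0.5, 0, -59, 0, -1], [-0.5, 0, -59, 0, -1], [-0.5, 0, -59, 0, -0.3], [-0.5, 0, -59, 0, 0.3], [-0.5, 0, -59, 0, 1], [-0.5, 0, -59, 0, 1], [-0.5, 0, -59, 0, 1], [-0.5, 0, -59, 0, 1], [-0.5, 0, -59, 0, 1]])

```text
t: 3.58
ee_pos: [549.0, 201.6, 52.7]
orientation: [1.48, 1.01, -1.476]
ft_force: [-0.5, 1.1, 0.2]
width: 21.4
```

Run:
```python
from st import *
st()
```

```text
t 3.58 tcp [549.  201.6  52.7] yaw_y -0.372 tilt [ 0.001  0.001 -1.   ] F [-0.5  1.1  0.2] M [-0.01 -0.04  0.03] w 21.4 q [0.33 0.57 1.81 0.   0.77 0.7 ]
```

Fingers still closing.

move_arm(rows=[[0, 0, 0, 0, 1], [0, 0, 0, 0, 1], [0, 0, 0, 0, 1], [0, 0, 0, 0, 1]])

```text
t: 4.08
ee_pos: [549.7, 201.5, 52.7]
orientation: [1.48, 1.009, -1.475]
ft_force: [4.4, -2.4, -3.0]
width: 13.6
```

Run:
```python
from st import *
st();s=get_image('side');cv2.imwrite('pics/side2.png',s)
crop(s,220,180,375,312,5,'pics/v3.png')
```

```text
t 4.08 tcp [549.7 201.5  52.7] yaw_y -0.372 tilt [ 0.003  0.001 -1.   ] F [ 4.4 -2.4 -3. ] M [-0.54 -0.87  0.1 ] w 13.6 q [0.33 0.57 1.8  0.   0.77 0.7 ]
```

View pics/v3.png

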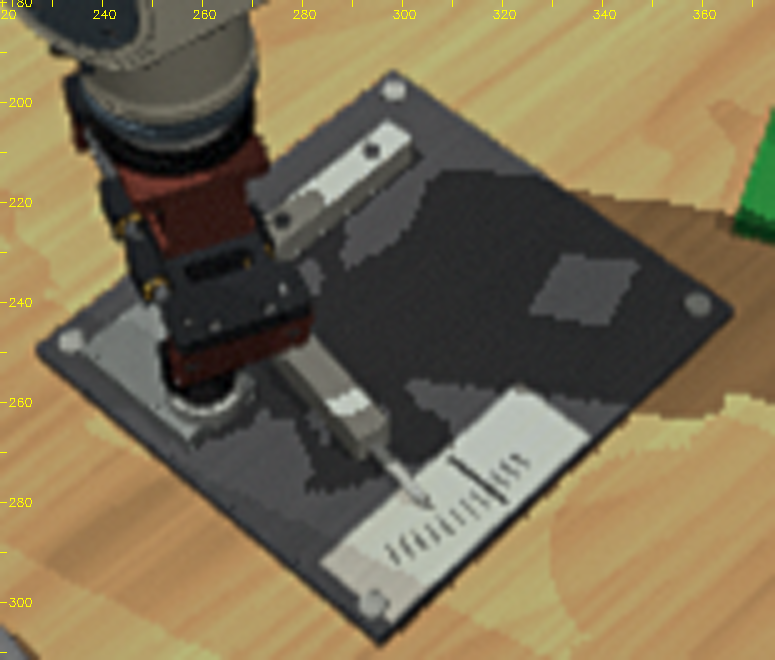

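move_arm(rows=[[0.8, -0.3, 0, -0.15, 1], [0.8, -0.3, 0, -0.3, 1], [0.8, -0.3, 0, -0.45, 1], [0.8, -0.3, 0, -0.6, 1], [0.8, -0.3, 0, -0.75, 1], [0.8, -0.3, 0, -0.9, 1], [0.8, -0.3, 0, -1.03, 1], [0.8, -0.3, 0, -1.15, 1], [0.8, -0.3, 0, -1.15, 1], [0.8, -0.3, 0, -1.15, 1]])

```text
t: 5.38
ee_pos: [549.8, 201.3, 52.7]
orientation: [2.196, 0.054, -2.194]
ft_force: [-2.3, 0.9, 1.4]
width: 13.2
```

Run:
```python
from st import *
st();t,s=snap(3)
crop(s,280,250,345,310,10,'pics/v4.png');crop(t,240,174,345,272,6,'pics/v5.png')
```

```text
t 5.38 tcp [549.8 201.3  52.7] yaw_y -1.52 tilt [ 0.001 -0.002 -1.   ] F [-2.3  0.9  1.4] M [ 0.16  0.29 -0.03] w 13.2 q [ 0.33  0.57  1.8  -0.    0.77  1.85]
```

View pics/v4.png

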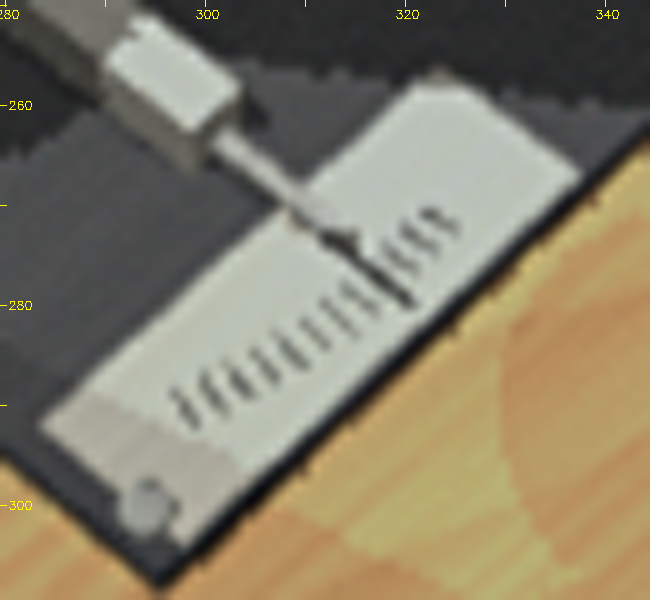

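View pics/v5.png

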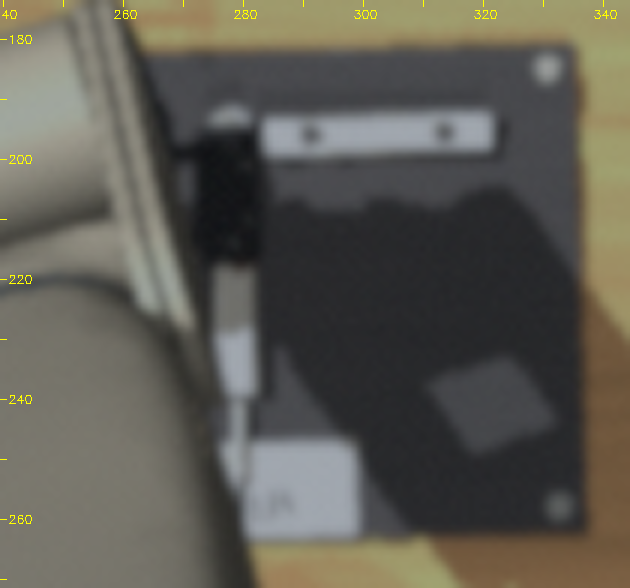

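Run:
```python
from st import *
s=cv2.imread('pics/side3.png');s0=cv2.imread('pics/side0.png')
crop(s,298,258,326,286,20,'pics/a.png')
a=cv2.imread('pics/a.png')
P=onz('side',[[309.5,270.8],[320.2,280]],14)
d=(P[1]-P[0])[:2];d/=np.linalg.norm(d);print('mark dir yaw',np.arctan2(-d[1],-d[0]))
cv2.imwrite('pics/a.png',a)
# draw mark line raised to z=20 (axis of pointer on mark)
Q=P.copy();Q[:,2]=20;Q=np.vstack([Q[0]-np.r_[d,0]*30,Q[1]]);q=proj('side',Q);print('line z14',proj('side',P),'line z20',q)
for (p0,p1),col in((q,(0,0,255)),(proj('side',P),(0,255,0))):
    cv2.line(a,tuple(int(v) for v in (p0-[298,258]+.5)*20),tuple(int(v) for v in (p1-[298,258]+.5)*20),col,1)
cv2.imwrite('pics/a.png',a)
```

```text
mark dir yaw -0.0008714569542929665
line z14 [[309.5 270.8]
 [320.2 280. ]] line z20 [[301.48628833 262.60798327]
 [320.24903814 278.7080823 ]]
```

View pics/a.png

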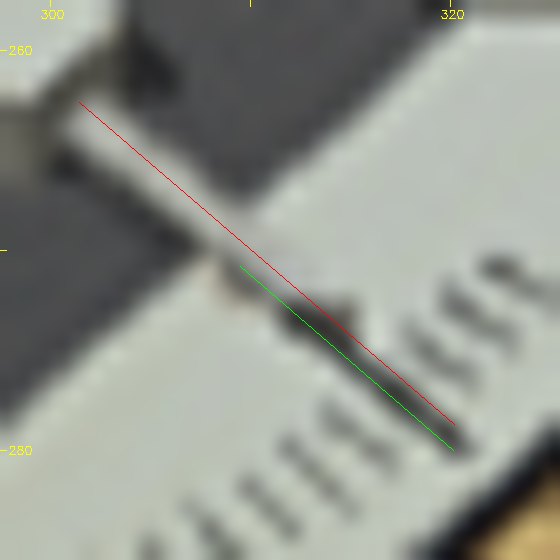

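Run:
```python
from st import *
s0=cv2.imread('pics/side0.png');s=cv2.imread('pics/side3.png')
g=cv2.cvtColor(s0,cv2.COLOR_BGR2GRAY).astype(float)
# mark centreline in initial image: per-column weighted dark centroid near line
pts=[]
for x in range(311,320):
    yc=270.8+(x-309.5)*9.0/10.7
    ys=np.arange(int(yc)-3,int(yc)+5);w=np.clip(150-g[ys,x],0,None)
    if w.sum()>0: pts.append([x,(w*ys).sum()/w.sum()]);
pts=np.array(pts);print(pts.round(2).tolist())
yaw=.0445;c,sn=np.cos(yaw),np.sin(yaw);R=np.array([[c,-sn],[sn,c]]);O=np.array([525,65.0])
for z in(12,14):
  F=(onz('side',pts,z)[:,:2]-O)@R;p=np.polyfit(F[:,0],F[:,1],1);print('mark z',z,'fix line slope',p[0],'y at -100',np.polyval(p,-100))
# pointer edges in current picture: perpendicular profiles
g=cv2.cvtColor(s,cv2.COLOR_BGR2GRAY)
for x in range(302,318): print(x,g[258:284,x].tolist())
```

```text
[[311.0, 272.34], [312.0, 272.97], [313.0, 273.81], [314.0, 275.07], [315.0, 276.1], [316.0, 277.26], [317.0, 277.83], [318.0, 277.12], [319.0, 277.38]]
mark z 12 fix line slope 0.020938435480637355 y at -100 69.72522736651257
mark z 14 fix line slope 0.02093843548063924 y at -100 70.7273883281286
302 [196, 187, 122, 79, 96, 153, 173, 130, 73, 65, 76, 75, 76, 78, 76, 71, 80, 133, 191, 195, 190, 189, 188, 190, 189, 189]
303 [158, 141, 84, 73, 87, 136, 178, 172, 109, 68, 66, 74, 77, 76, 72, 71, 117, 191, 194, 190, 188, 189, 190, 188, 190, 190]
304 [80, 61, 48, 47, 51, 85, 152, 173, 147, 83, 59, 66, 76, 71, 72, 105, 169, 194, 191, 189, 188, 190, 189, 189, 190, 191]
305 [78, 72, 45, 37, 49, 71, 96, 147, 175, 145, 73, 59, 65, 71, 102, 170, 193, 192, 189, 188, 189, 189, 190, 191, 190, 189]
306 [80, 80, 71, 48, 49, 71, 78, 117, 173, 176, 128, 61, 57, 86, 150, 194, 193, 191, 189, 189, 190, 190, 190, 189, 188, 188]
307 [80, 79, 77, 75, 75, 75, 72, 86, 134, 176, 171, 108, 72, 141, 192, 196, 190, 189, 189, 190, 189, 189, 189, 189, 183, 161]
308 [79, 78, 79, 79, 77, 78, 76, 74, 83, 124, 175, 169
[... 513 characters left out ...]
, 161, 75, 101, 192, 195, 191, 192, 178, 137, 184, 192, 172]
313 [80, 77, 76, 78, 77, 75, 73, 106, 170, 195, 192, 191, 188, 182, 170, 80, 65, 157, 196, 194, 189, 189, 174, 137, 183, 192]
314 [80, 77, 78, 76, 74, 72, 101, 170, 193, 192, 189, 191, 190, 193, 182, 107, 56, 92, 188, 190, 151, 150, 190, 174, 136, 185]
315 [76, 80, 77, 74, 72, 93, 151, 193, 193, 191, 190, 190, 189, 192, 181, 121, 103, 73, 105, 188, 180, 136, 184, 195, 178, 158]
316 [81, 78, 75, 73, 92, 149, 193, 194, 191, 190, 189, 190, 192, 191, 193, 191, 197, 178, 87, 128, 191, 178, 134, 186, 192, 187]
317 [80, 74, 72, 92, 150, 193, 195, 191, 190, 189, 190, 189, 189, 191, 191, 192, 194, 188, 137, 61, 125, 184, 150, 159, 189, 192]
```

Run:
```python
from st import *
yaw=.0445;c,sn=np.cos(yaw),np.sin(yaw);R=np.array([[c,-sn],[sn,c]]);O=np.array([525,65.0])
fx=lambda P:(P[:,:2]-O)@R
g=cv2.cvtColor(cv2.imread('pics/side0.png'),cv2.COLOR_BGR2GRAY).astype(float)
for x in range(309,323): print(x,g[266:284,x].astype(int).tolist())
g3=cv2.cvtColor(cv2.imread('pics/side3.png'),cv2.COLOR_BGR2GRAY).astype(float)
print('p',[g3[274:282,x].astype(int).tolist() for x in range(316,323)])
pp=[]
for x in range(302,309):
    yc=263.8+(x-302)*.8;ys=np.arange(int(round(yc))-2,int(round(yc))+3);w=np.clip(g3[ys,x]-105,0,None);pp.append([x,(w*ys).sum()/w.sum()])
pp=np.array(pp);print(pp.round(2).tolist())
for z in(20,22): print(z,fx(onz('side',pp,z)).round(1).tolist())
```

```text
309 [51, 49, 70, 116, 143, 115, 113, 146, 146, 147, 146, 147, 143, 142, 145, 144, 143, 150]
310 [52, 67, 114, 149, 141, 83, 74, 143, 150, 147, 146, 145, 144, 146, 145, 135, 102, 139]
311 [61, 101, 150, 150, 150, 132, 61, 94, 146, 151, 147, 145, 146, 145, 144, 148, 132, 103]
312 [99, 149, 152, 146, 148, 144, 103, 49, 93, 146, 147, 145, 146, 138, 105, 141, 145, 131]
313 [129, 150, 148, 147, 147, 149, 143, 104, 53, 115, 148, 151, 145, 147, 134, 102, 137, 146]
314 [149, 149, 146, 145, 146, 149, 152, 138, 77, 67, 144, 146, 116, 115, 145, 130, 103, 140]
315 [150, 148, 145, 146, 148, 147, 148, 148, 132, 60, 80, 146, 140, 103, 140, 148, 136, 121]
316 [147, 145, 147, 147, 148, 148, 144, 148, 152, 136, 63, 97, 146, 135, 101, 142, 145, 143]
317 [147, 148, 147, 146, 147, 145, 145, 149, 147, 145, 106, 47, 94, 140, 114, 121, 144, 147]
318 [149, 149, 147, 148, 146, 144, 149, 143, 119, 121, 136, 77, 53, 117, 146, 144, 149, 150]
319 [148, 148, 148, 147, 145, 147, 147, 146, 140, 94, 116, 137, 83, 75, 142, 150, 151, 146]
320 [147, 146, 146, 147, 149, 143, 113, 97, 145, 133, 100, 148, 136, 61, 80, 148, 146, 116]
321 [147, 147, 144, 147, 147, 147, 141, 92, 114, 141, 116, 123, 146, 134, 103, 145, 117, 55]
322 [146, 145, 146, 149, 135, 86, 145, 135, 100, 145, 146, 144, 149, 150, 150, 141, 78, 16]
p [[197, 178, 87, 128, 191, 178, 134, 186], [194, 188, 137, 61, 125, 184, 150, 159], [154, 157, 176, 103, 71, 152, 191, 191], [177, 122, 152, 178, 108, 101, 186, 196], [189, 177, 130, 189, 177, 80, 106, 192], [151, 185, 149, 162, 192, 176, 134, 191], [131, 187, 191, 189, 195, 196, 193, 185]]
[[302.0, 263.84], [303.0, 264.25], [304.0, 264.97], [305.0, 265.99], [306.0, 266.6], [307.0, 267.25], [308.0, 269.18]]
20 [[-57.0, 70.2], [-59.8, 69.4], [-63.2, 69.2], [-67.3, 69.8], [-70.5, 69.4], [-73.8, 69.1], [-79.8, 71.7]]
22 [[-57.9, 71.2], [-60.7, 70.4], [-64.2, 70.2], [-68.2, 70.8], [-71.4, 70.4], [-74.7, 70.1], [-80.7, 72.7]]
```

Run:
```python
from st import *
yaw=.0445;c,sn=np.cos(yaw),np.sin(yaw);R=np.array([[c,-sn],[sn,c]]);O=np.array([525,65.0])
fx=lambda P:(P[:,:2]-O)@R
g=cv2.cvtColor(cv2.imread('pics/side0.png'),cv2.COLOR_BGR2GRAY).astype(float)
m=[]
for x in range(311,321):
    yc=272.3+(x-311)*.79;ys=np.arange(int(round(yc))-2,int(round(yc))+3);w=np.clip(138-g[ys,x],0,None);m.append([x,(w*ys).sum()/w.sum()])
print(np.round(m,2).tolist())
for z in(12,13,14):
    F=fx(onz('side',m,z));p=np.polyfit(F[:,0],F[:,1],1);print(z,p[0],np.polyval(p,-100),np.ptp(F[:,0]))
```

```text
[[311.0, 272.3], [312.0, 273.06], [313.0, 273.92], [314.0, 274.54], [315.0, 275.37], [316.0, 276.33], [317.0, 277.07], [318.0, 277.74], [319.0, 278.52], [320.0, 279.41]]
12 -0.0011161580083293525 69.42096820602593 31.59629340516173
13 -0.0011161580083282872 69.91267765771917 31.5668648710749
14 -0.00111615800832745 70.40438710941233 31.537436336988023
```

move_arm(rows=[[0, 0, 0, 0, 0.5], [0, 0, 0, 0, 0], [0, 0, 0, 0, -0.3], [0, 0, 0, 0, -0.3], [0, 0, 0, 0, -0.3], [0, 0, 20, 0, -0.3], [0, 0, 60, 0, -0.6], [0, 0, 100, 0, -0.6], [0, -60, 120, 0, -0.6], [0, -120, 120, 0, -0.6], [0, -180, 120, 0, -0.6], [0, -240, 120, 0, -0.6]])

```text
t: 6.98
ee_pos: [550.1, -40.5, 174.5]
orientation: [2.198, 0.053, -2.191]
ft_force: [1.4, 0.7, -0.0]
width: 70.4
```

Run:
```python
from st import *
st();t,s=snap(4)
crop(s,220,180,375,312,5,'pics/v6.png');crop(t,240,174,345,272,6,'pics/v7.png')
```

```text
t 6.97 tcp [550.1 -40.5 174.5] yaw_y -1.52 tilt [ 0.003 -0.002 -1.   ] F [ 1.4  0.7 -0. ] M [ 0.05 -0.02 -0.05] w 70.4 q [-0.09  0.35  1.82 -0.    0.97  1.43]
```

View pics/v6.png

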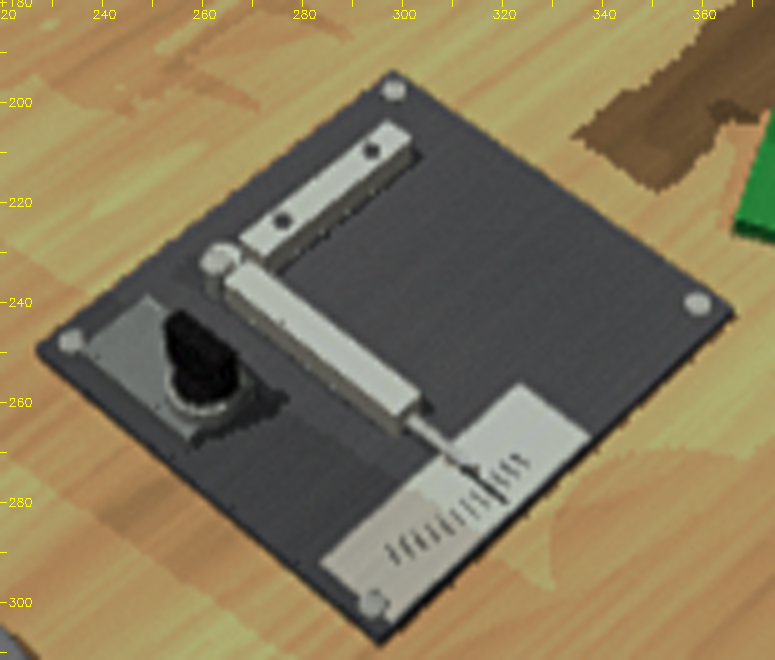

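View pics/v7.png

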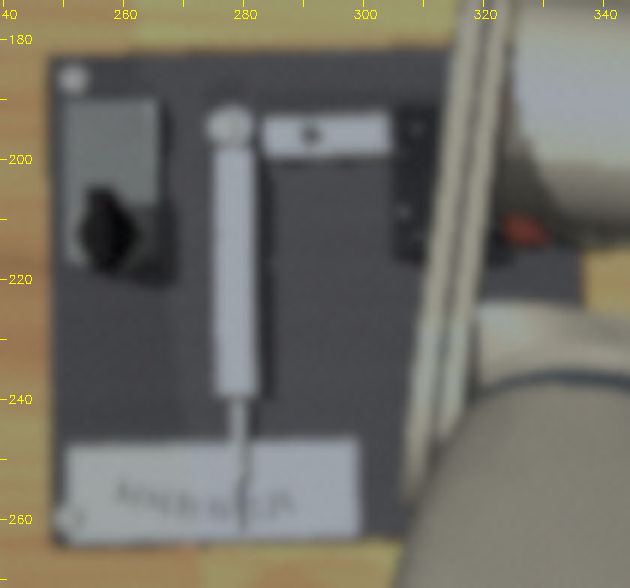

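```bash
cat > ed.py <<'E'
from st import *
def edge(im,p,q,n=25,half=3,sign=0):
    """subpixel edge pts along line p-q: max gradient along normal, then line"""
    g=cv2.GaussianBlur(cv2.cvtColor(im,cv2.COLOR_BGR2GRAY).astype(np.float32),(0,0),.5)
    p,q=np.array(p,float),np.array(q,float);u=(q-p)/np.linalg.norm(q-p);nn=np.array([-u[1],u[0]])
    o=np.arange(-half,half+.01,.25);out=[]
    for a in np.linspace(0,1,n):
        X=p+(q-p)*a+o[:,None]*nn
        v=cv2.remap(g,X[:,0].astype(np.float32)[None],X[:,1].astype(np.float32)[None],cv2.INTER_CUBIC)[0]
        d=np.gradient(v);d=-d*sign if sign else abs(d);k=d>.5*d.max();j=np.argmax(d)
        k&=abs(np.arange(len(o))-j)<5
        out.append(p+(q-p)*a+nn*(d[k]*o[k]).sum()/d[k].sum())
    return np.array(out)
yaw=.0445;c,sn=np.cos(yaw),np.sin(yaw);R=np.array([[c,-sn],[sn,c]]);O=np.array([525,65.0])
fx=lambda P:(P[:,:2]-O)@R
def line(n,im,p,q,z,**k):
    F=fx(onz(n,edge(im,p,q,**k),z));f=cv2.fitLine(F.astype(np.float32),cv2.DIST_HUBER,0,.01,.01)[:,0]
    a=np.arctan(f[1]/f[0]) if abs(f[0])>abs(f[1]) else -np.arctan(f[0]/f[1])
    return round(float(a),4),F.mean(0).round(2),np.median(abs((F-f[2:])@[-f[1],f[0]])).round(2)
E
python3 - <<'E'
from ed import *
t=cv2.imread('pics/top4.png');s=cv2.imread('pics/side4.png')
print('swing inner top edge: side',line('side',s,[272,235],[301,257.5],34),'top',line('top',t,[282,204],[282.3,237],34))
print('fixed inner top edge: side',line('side',s,[273,231],[300,209.6],34),'top0',line('top',cv2.imread('pics/top0.png'),[285,199.6],[318,199],34))
E
```

```text
swing inner top edge: side (-0.0027, array([ 6.18, 60.84]), np.float64(0.19)) top (-0.0136, array([ 5.15, 59.45]), np.float64(0.12))
fixed inner top edge: side (0.0026, array([69.64,  0.56]), np.float64(0.2)) top0 (0.0155, array([70.49, -2.22]), np.float64(0.37))
```

Run:
```python
from ed import *
t=cv2.imread('pics/top0.png');s=cv2.imread('pics/side0.png')
def L(n,im,p,q,z):
    P=onz(n,edge(im,p,q,half=2),z)[:,:2];f=cv2.fitLine(P.astype(np.float32),cv2.DIST_HUBER,0,.01,.01)[:,0]
    return f
def inter(f,g):
    k=np.linalg.solve(np.c_[f[:2],-g[:2]],g[2:]-f[2:]);return f[2:]+f[:2]*k[0]
for n,im,e1,e2 in(('top',t,([411,229],[421.5,251]),([414,221.7],[435,211.5])),('side',s,([389,177],[413,183.2]),([386,171],[390.5,157.5]))):
    f,g=L(n,im,*e1,16),L(n,im,*e2,16);h=inter(f,g)
    a=np.arctan(f[1]/f[0]);b=np.arctan(-g[0]/g[1]);y=(a+b)/2
    print(n,'yaws',a,b,'heel',h.round(1),'post',(h-28*np.array([np.cos(y)-np.sin(y),np.sin(y)+np.cos(y)])).round(1))
for z in(16,63):print(proj('top',[512,-307.5,z]).round(1),proj('side',[512,-307.5,z]).round(1))
```

```text
top yaws 0.45710245 0.48189363 heel [ 526.2 -275.8] post [ 513.9 -313.5]
side yaws 0.44484964 0.53222585 heel [ 516.8 -276.9] post [ 505.2 -314.8]
[[419.6 228.9]] [[394.4 172.9]]
[[422.7 227.8]] [[396.4 161.8]]
```

move_arm(rows=[[0, -60, 0, 0.17, -1], [-10, -120, 0, 0.34, -1], [-20, -180, 0, 0.51, -1], [-30, -240, 0, 0.68, -1], [-38, -268, 0, 0.85, -1], [-38, -268, 0, 1.02, -1], [-38, -268, -30, 1.19, -1], [-38, -268, -65, 1.19, -1], [-38, -268, -65, 1.19, -1], [-38, -268, -65, 1.19, -1]])

```text
t: 8.32
ee_pos: [513.1, -311.4, 110.9]
orientation: [1.456, 1.029, -1.447]
ft_force: [-0.2, -0.5, -0.1]
width: 88.1
```

Run:
```python
from st import *
st();t,s=snap(5)
crop(s,325,110,475,235,5,'pics/v8.png')
```

```text
t 8.32 tcp [ 513.1 -311.4  110.9] yaw_y -0.336 tilt [ 0.005  0.001 -1.   ] F [-0.2 -0.5 -0.1] M [-0.03 -0.05  0.02] w 88.1 q [-0.57  0.5   1.75  0.    0.89 -0.23]
```

View pics/v8.png

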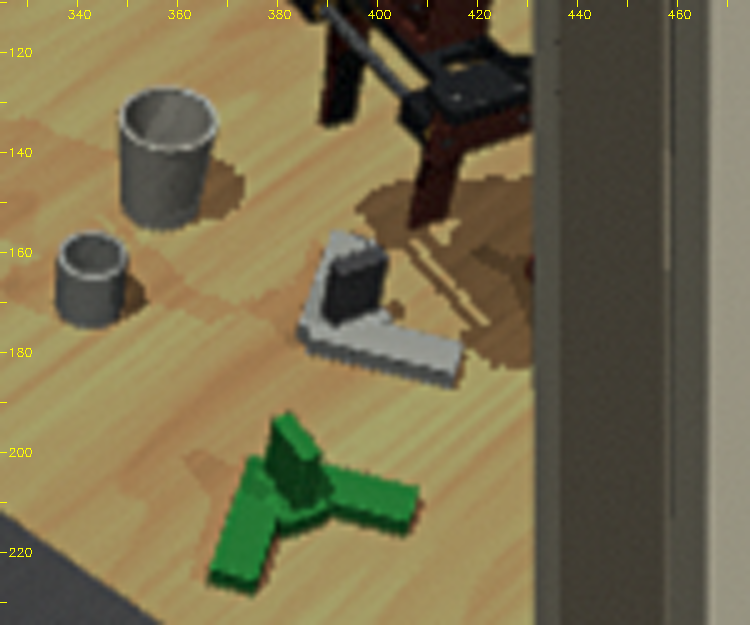

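move_arm(rows=[[-1, 3, -40, 0, -1], [-1, 3, -80, 0, -1], [-1, 3, -80.5, 0, -1], [-1, 3, -80.5, 0, 0], [-1, 3, -80.5, 0, 0.4], [-1, 3, -80.5, 0, 1], [-1, 3, -80.5, 0, 1], [-1, 3, -80.5, 0, 1], [-1, 3, -80.5, 0, 1], [-1, 3, -80.5, 0, 1], [-1, 3, -80.5, 0, 1], [-1, 3, -80.5, 0, 1]])

```text
t: 9.93
ee_pos: [512.6, -308.9, 30.7]
orientation: [1.456, 1.027, -1.446]
ft_force: [1.7, -1.1, -0.6]
width: 14.0
```

move_arm(rows=[[0, 0, 0, 0, 1], [0, 0, 0, 0, 1], [0, 0, 0, 0, 1], [0, 0, 0, 0, 1]])

```text
t: 10.42
ee_pos: [512.6, -308.9, 30.7]
orientation: [1.456, 1.027, -1.446]
ft_force: [0.8, 0.1, -0.5]
width: 13.9
```

Run:
```python
from st import *
st()
```

```text
t 10.43 tcp [ 512.6 -308.9   30.7] yaw_y -0.336 tilt [ 0.007 -0.    -1.   ] F [ 0.8  0.1 -0.5] M [-0.09 -0.15  0.01] w 13.9 q [-0.56  0.62  1.78  0.01  0.74 -0.23]
```

move_arm(rows=[[0, 0, 20, 0, 1], [0, 0, 60, 0, 1], [0, 0, 100, 0, 1], [4, 50, 100, -0.1, 1], [8, 100, 100, -0.2, 1], [13, 150, 100, -0.3, 1], [18, 200, 100, -0.405, 1], [24, 250, 100, -0.405, 1], [30, 300, 100, -0.405, 1], [34, 350, 100, -0.405, 1], [38, 385, 100, -0.405, 1], [38.5, 392, 100, -0.405, 1]])

```text
t: 11.92
ee_pos: [550.8, 85.1, 131.4]
orientation: [1.732, 0.759, -1.723]
ft_force: [0.4, -0.3, -4.4]
width: 14.0
```

Run:
```python
from st import *
st();t,s=snap(6)
crop(s,220,150,375,312,5,'pics/v9.png');crop(t,240,174,345,272,6,'pics/v10.png')
```

```text
t 11.93 tcp [550.8  85.1 131.4] yaw_y -0.738 tilt [ 0.006 -0.002 -1.   ] F [ 0.4 -0.3 -4.4] M [ 0.02 -0.04  0.  ] w 14.0 q [ 0.13  0.41  1.84 -0.    0.89  0.87]
```

View pics/v9.png

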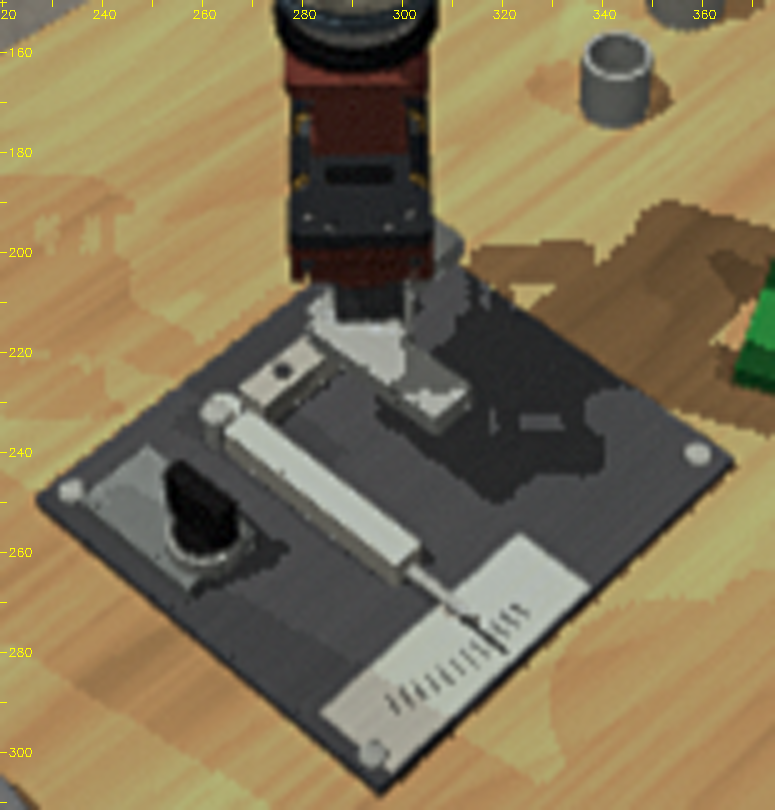

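View pics/v10.png

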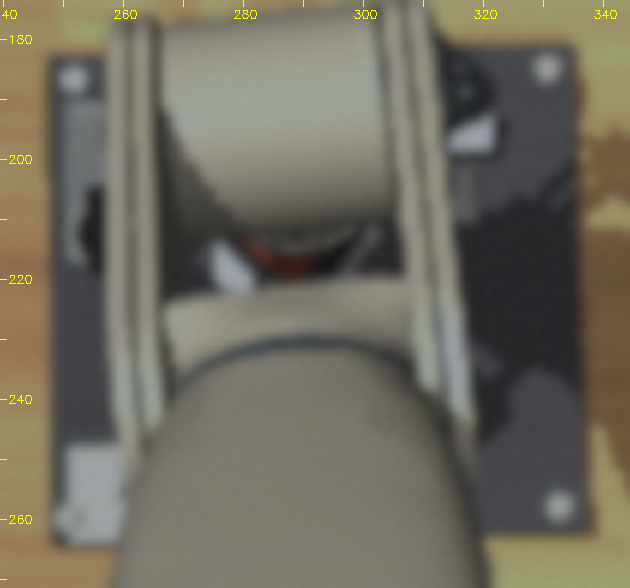

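Run:
```python
from ed import *
s=cv2.imread('pics/side6.png')
P=np.array([550.8,85.1]);h=lambda a,b,z:np.r_[P+R@[a,b],z]
print('exp notch pts',proj('side',[h(20,28,116.7),h(28,20,116.7),h(-72,28,116.7),h(-72,0,116.7),h(-72,28,100.7)]).round(1).tolist())
crop(s,272,195,320,242,14,'pics/v11.png')
```

```text
exp notch pts [[278.9, 214.1], [278.9, 210.8], [304.8, 233.3], [312.4, 227.0], [304.8, 237.3]]
```

View pics/v11.png

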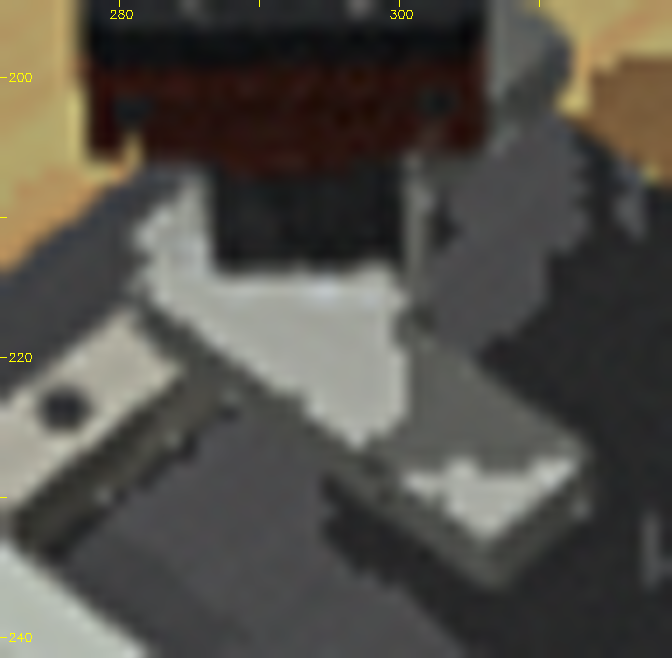

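move_arm(rows=[[0, -1, -40, 0, 1], [0, -1, -75, 0, 1], [0, -1, -84, 0, 1], [0, -1, -86, 0, 1], [0, -1, -87, 0, 1], [0, -1, -88, 0, 1], [0, -1, -89, 0, 1], [0, -1, -89.5, 0, 1], [0, -1, -89.5, 0, 1]])

```text
t: 13.15
ee_pos: [551.8, 82.6, 43.5]
orientation: [1.734, 0.757, -1.721]
ft_force: [-2.0, -1.6, 8.7]
width: 14.1
```

Run:
```python
from st import *
st();s=get_image('side');cv2.imwrite('pics/side7.png',s)
crop(s,220,160,375,312,5,'pics/v12.png')
```

```text
t 13.15 tcp [551.8  82.6  43.5] yaw_y -0.739 tilt [ 0.008 -0.003 -1.   ] F [-2.  -1.6  8.7] M [-0.18  0.38  0.  ] w 14.1 q [ 0.13  0.55  1.87 -0.01  0.71  0.87]
```

View pics/v12.png

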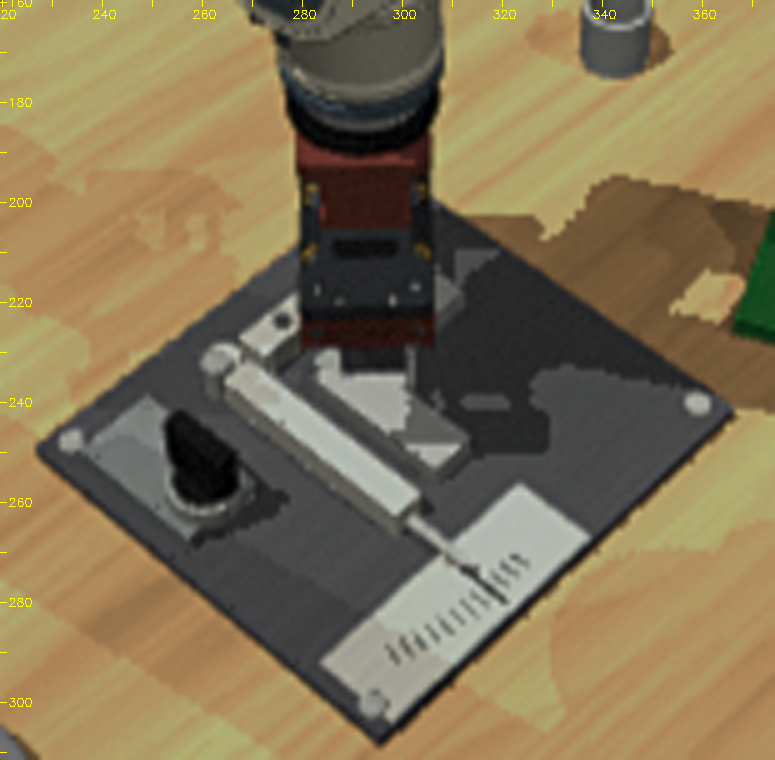

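move_arm(rows=[[3, 3, 0.4, 0, 1], [6, 7, 0.4, 0, 1], [9, 10, 0.4, 0, 1], [12, 14, 0.4, 0, 1], [12, 14, 0.4, 0, 1], [12, 14, 0.4, 0, 1]])

```text
t: 13.95
ee_pos: [563.9, 96.7, 43.8]
orientation: [1.734, 0.757, -1.721]
ft_force: [-1.0, -0.5, -3.8]
width: 13.6
```

Run:
```python
from st import *
st();s=get_image('side');cv2.imwrite('pics/side8.png',s)
crop(s,255,195,325,262,10,'pics/v13.png')
```

```text
t 13.95 tcp [563.9  96.7  43.8] yaw_y -0.739 tilt [ 0.009 -0.003 -1.   ] F [-1.  -0.5 -3.8] M [ 0.11 -0.12 -0.  ] w 13.6 q [ 0.15  0.57  1.84 -0.01  0.73  0.89]
```

View pics/v13.png

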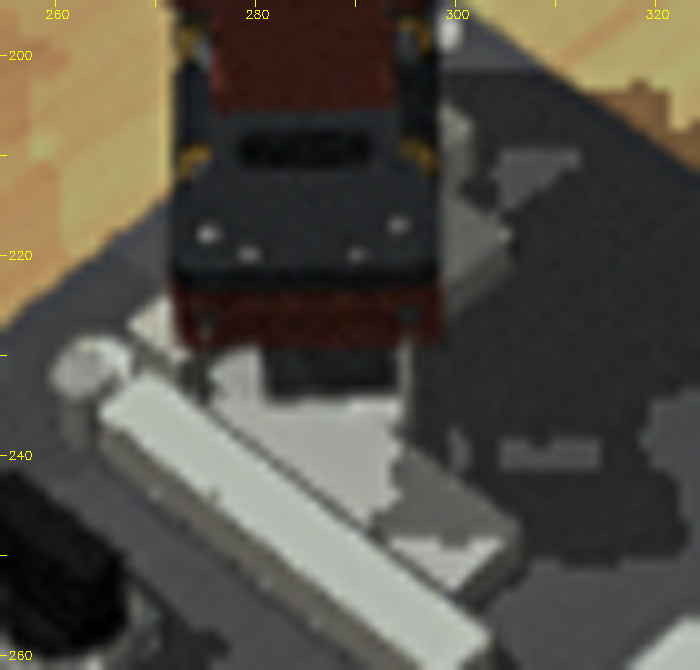

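move_arm(rows=[[1, 0, -0.4, 0, 1], [2, 0, -0.8, 0, 1], [3, 0, -0.8, 0, 1], [3, 0, -0.8, 0, 1]])

```text
t: 14.5
ee_pos: [567.1, 96.6, 43.5]
orientation: [1.735, 0.757, -1.721]
ft_force: [-2.3, -0.5, 6.8]
width: 13.1
```

Run:
```python
from st import *
st()
```

```text
t 14.5 tcp [567.1  96.6  43.5] yaw_y -0.739 tilt [ 0.009 -0.003 -1.   ] F [-2.3 -0.5  6.8] M [0.13 0.22 0.03] w 13.1 q [ 0.15  0.57  1.83 -0.01  0.73  0.89]
```

move_arm(rows=[[1, 0, 0, 0, 1], [1.5, 0, 0, 0, 1], [1.5, 0, 0, 0, 1]])

```text
t: 14.88
ee_pos: [568.7, 96.6, 43.6]
orientation: [1.735, 0.757, -1.721]
ft_force: [-2.7, -0.8, 4.3]
width: 13.9
```

Run:
```python
from st import *
st()
```

```text
t 14.88 tcp [568.7  96.6  43.6] yaw_y -0.739 tilt [ 0.009 -0.003 -1.   ] F [-2.7 -0.8  4.3] M [0.03 0.32 0.01] w 13.9 q [ 0.15  0.57  1.83 -0.01  0.73  0.89]
```

move_arm(rows=[[0.7, 0, 0, 0, 1], [1.4, 0, 0, 0, 1], [1.4, 0, 0, 0, 1]])

```text
t: 15.25
ee_pos: [568.9, 96.5, 43.6]
orientation: [1.733, 0.758, -1.723]
ft_force: [-5.2, -1.0, 8.1]
width: 13.8
```

Run:
```python
from st import *
st();s=get_image('side');cv2.imwrite('pics/side9.png',s)
crop(s,255,195,325,262,10,'pics/v14.png')
```

```text
t 15.25 tcp [568.9  96.5  43.6] yaw_y -0.739 tilt [ 0.007 -0.003 -1.   ] F [-5.2 -1.   8.1] M [0.18 0.97 0.02] w 13.8 q [ 0.15  0.57  1.83 -0.01  0.73  0.89]
```

View pics/v14.png

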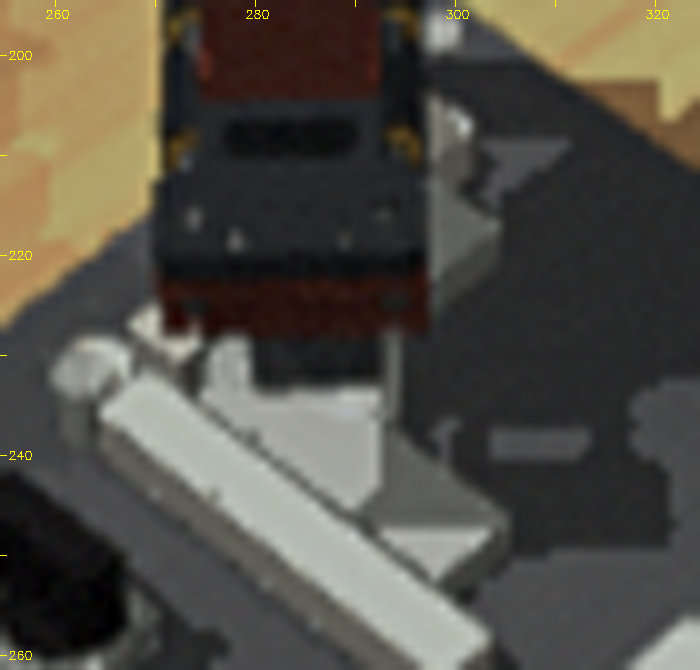

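move_arm(rows=[[0.3, 1.5, 0, 0, 1], [0.3, 3, 0, 0, 1], [0.3, 4.5, 0, 0, 1], [0.3, 4.5, 0, 0, 1]])

```text
t: 15.8
ee_pos: [568.7, 100.4, 43.8]
orientation: [1.731, 0.757, -1.724]
ft_force: [-3.7, -3.3, 7.4]
width: 13.4
```

Run:
```python
from st import *
st()
```

```text
t 15.8 tcp [568.7 100.4  43.8] yaw_y -0.739 tilt [ 0.006 -0.004 -1.   ] F [-3.7 -3.3  7.4] M [-0.48  0.59 -0.07] w 13.4 q [ 0.16  0.57  1.83 -0.01  0.74  0.9 ]
```

move_arm(rows=[[0.4, 1, -0.1, 0, 1], [0.4, 1.2, -0.1, 0, 1], [0.4, 1.2, -0.1, 0, 1]])

```text
t: 16.18
ee_pos: [568.7, 101.0, 43.8]
orientation: [1.73, 0.757, -1.725]
ft_force: [-3.1, -3.8, 7.7]
width: 13.4
```

Run:
```python
from st import *
st()
```

```text
t 16.18 tcp [568.7 101.   43.8] yaw_y -0.739 tilt [ 0.005 -0.005 -1.   ] F [-3.1 -3.8  7.7] M [-0.58  0.47 -0.03] w 13.4 q [ 0.16  0.57  1.83 -0.01  0.74  0.9 ]
```

move_arm(rows=[[0.4, 1, 0, 0, 1], [0.4, 1.5, 0, 0, 1], [0.4, 1.5, 0, 0, 1], [0.4, 1.5, 0, 0, 1]])

```text
t: 16.68
ee_pos: [568.7, 101.4, 43.9]
orientation: [1.728, 0.756, -1.726]
ft_force: [-2.9, -5.2, 6.9]
width: 13.4
```

Run:
```python
from st import *
st();s=get_image('side');cv2.imwrite('pics/side10.png',s)
crop(s,255,195,325,285,9,'pics/v15.png')
```

```text
t 16.68 tcp [568.7 101.4  43.9] yaw_y -0.739 tilt [ 0.004 -0.006 -1.   ] F [-2.9 -5.2  6.9] M [-0.98  0.43 -0.08] w 13.4 q [ 0.16  0.57  1.82 -0.01  0.74  0.91]
```

View pics/v15.png

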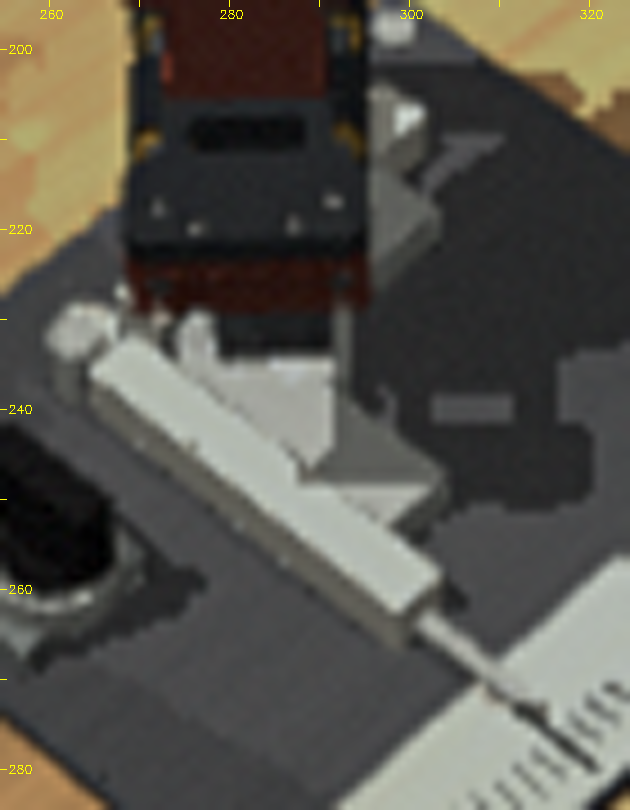

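move_arm(rows=[[0.8, 0.8, 0.3, 0, 1], [1.2, 1.4, 0.3, 0, 1], [1.2, 1.4, 0.3, 0, 1], [1.2, 1.4, 0.3, 0, 1], [1.2, 1.4, 0.3, 0, 1]])

```text
t: 17.35
ee_pos: [568.8, 101.5, 44.0]
orientation: [1.725, 0.756, -1.728]
ft_force: [-4.3, -7.0, 5.7]
width: 13.7
```

Run:
```python
from st import *
st()
```

```text
t 17.35 tcp [568.8 101.5  44. ] yaw_y -0.739 tilt [ 0.001 -0.008 -1.   ] F [-4.3 -7.   5.7] M [-1.29  0.68 -0.04] w 13.7 q [ 0.16  0.57  1.82 -0.01  0.74  0.91]
```

move_arm(rows=[[1, 1.1, 0.2, 0.015, 1], [1, 1.1, 0.2, 0.015, 1], [1, 1.1, 0.2, 0.015, 1]])

```text
t: 17.73
ee_pos: [568.7, 101.5, 44.0]
orientation: [1.713, 0.766, -1.721]
ft_force: [-4.5, -6.2, 6.0]
width: 13.8
```

Run:
```python
from st import *
st()
```

```text
t 17.73 tcp [568.7 101.5  44. ] yaw_y -0.724 tilt [-0.001 -0.009 -1.   ] F [-4.5 -6.2  6. ] M [-1.22  0.69 -0.46] w 13.8 q [ 0.16  0.58  1.82 -0.01  0.75  0.89]
```

move_arm(rows=[[1, 1.1, 0.2, -0.03, 1], [1, 1.1, 0.2, -0.03, 1], [1, 1.1, 0.2, -0.03, 1]])

```text
t: 18.1
ee_pos: [568.7, 101.5, 44.0]
orientation: [1.729, 0.744, -1.743]
ft_force: [-4.8, -6.5, 5.5]
width: 13.6
```

Run:
```python
from st import *
st()
```

```text
t 18.1 tcp [568.7 101.5  44. ] yaw_y -0.753 tilt [-0.003 -0.011 -1.   ] F [-4.8 -6.5  5.5] M [-1.15  0.64  0.36] w 13.6 q [ 0.16  0.58  1.82 -0.02  0.75  0.93]
```

move_arm(rows=[[0.5, 0.5, -0.8, 0.013, 1], [0.5, 0.5, -1.5, 0.013, 1], [0.5, 0.5, -1.5, 0.013, 1], [0.5, 0.5, -1.5, 0.013, 1]])

```text
t: 18.6
ee_pos: [568.8, 101.2, 43.8]
orientation: [1.719, 0.753, -1.735]
ft_force: [-7.8, -5.6, 18.4]
width: 13.9
```

Run:
```python
from st import *
st();s=get_image('side');cv2.imwrite('pics/side11.png',s)
crop(s,255,195,325,285,9,'pics/v16.png')
```

```text
t 18.6 tcp [568.8 101.2  43.8] yaw_y -0.74 tilt [-0.004 -0.012 -1.   ] F [-7.8 -5.6 18.4] M [-0.86  1.26 -0.1 ] w 13.9 q [ 0.16  0.58  1.82 -0.02  0.75  0.91]
```

View pics/v16.png

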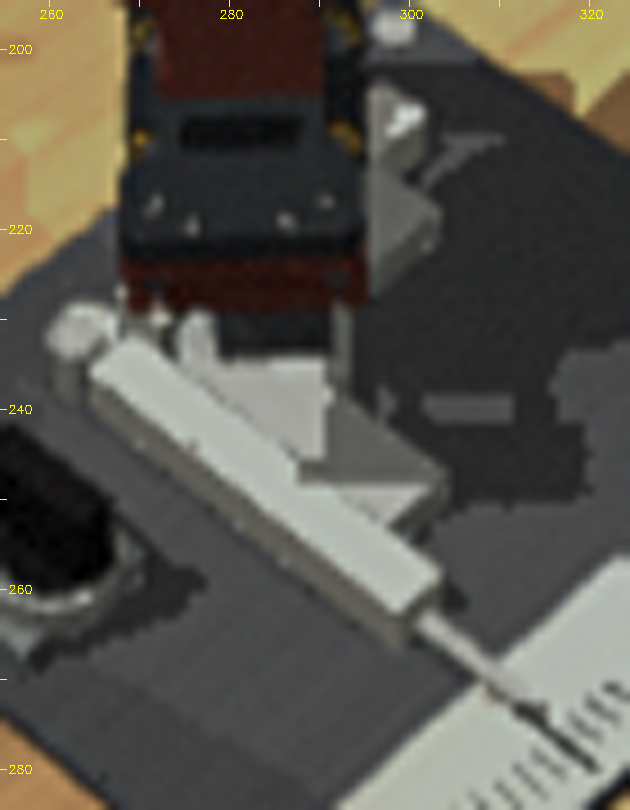

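move_arm(rows=[[0.6, 1, 0.2, 0, 1], [0.8, 1.6, 0.2, 0, 1], [0.8, 1.6, 0.2, 0, 1], [0.8, 1.6, -0.3, 0, 1], [0.8, 1.6, -0.3, 0, 1]])

```text
t: 19.27
ee_pos: [568.9, 101.6, 44.2]
orientation: [1.716, 0.752, -1.736]
ft_force: [-6.5, -7.7, 13.5]
width: 13.9
```

Run:
```python
from st import *
st()
```

```text
t 19.27 tcp [568.9 101.6  44.2] yaw_y -0.739 tilt [-0.005 -0.014 -1.   ] F [-6.5 -7.7 13.5] M [-1.38  1.01 -0.03] w 13.9 q [ 0.16  0.58  1.82 -0.02  0.76  0.92]
```

move_arm(rows=[[0, 0, 0, 0, 1], [0, 0, 0.2, 0, 1], [0, 0, 0.2, 0, 0.5], [0, 0, 0.2, 0, 0.5], [0, 0, 0.2, 0, 0.5], [0, 0, 0.2, 0, 0.5]])

```text
t: 20.02
ee_pos: [569.0, 101.7, 44.3]
orientation: [1.716, 0.752, -1.736]
ft_force: [0.1, 0.4, 0.7]
width: 22.0
```

Run:
```python
from st import *
st();s=get_image('side');cv2.imwrite('pics/side12.png',s)
crop(s,255,195,325,285,9,'pics/v17.png')
```

```text
t 20.02 tcp [569.  101.7  44.3] yaw_y -0.739 tilt [-0.005 -0.014 -1.   ] F [0.1 0.4 0.7] M [-0.   -0.05 -0.03] w 22.0 q [ 0.16  0.58  1.82 -0.02  0.76  0.92]
```

View pics/v17.png

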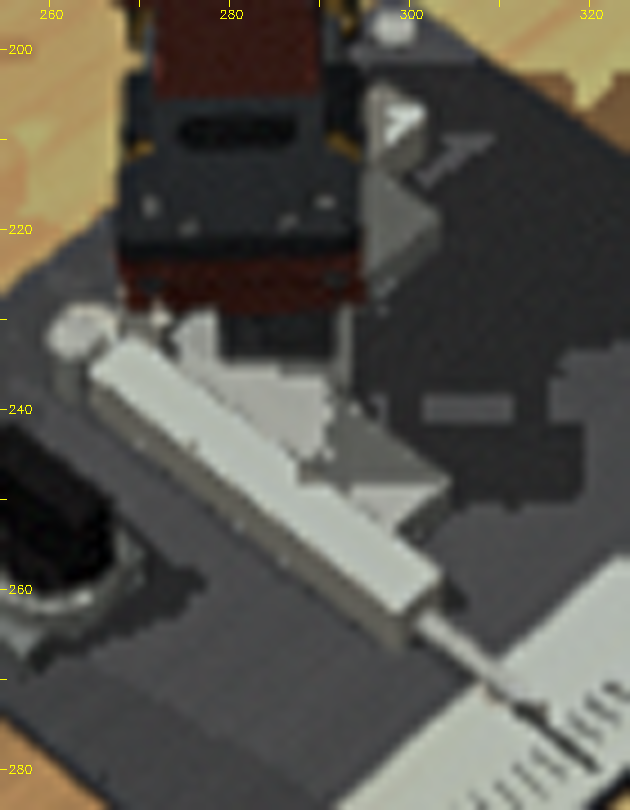

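Released and flat, still in the corner. I'll go 7 mm lower (a lower push tips it less) and grip again.

move_arm(rows=[[-0.3, -0.3, -4, 0, 0.5], [-0.3, -0.3, -7, 0, 0.5], [-0.3, -0.3, -7, 0, 1], [-0.3, -0.3, -7, 0, 1], [-0.3, -0.3, -7, 0, 1], [-0.3, -0.3, -7, 0, 1], [-0.3, -0.3, -7, 0, 1], [-0.3, -0.3, -7, 0, 1]])

```text
t: 21.08
ee_pos: [568.5, 101.3, 37.2]
orientation: [1.716, 0.752, -1.736]
ft_force: [-0.1, -0.3, -4.4]
width: 13.8
```

Run:
```python
from st import *
st()
```

```text
t 21.07 tcp [568.5 101.3  37.2] yaw_y -0.739 tilt [-0.006 -0.014 -1.   ] F [-0.1 -0.3 -4.4] M [ 0.06 -0.03  0.02] w 13.8 q [ 0.16  0.59  1.82 -0.02  0.74  0.92]
```

move_arm(rows=[[0, 0, -0.6, 0, 1], [0.5, 0.6, -1, 0, 1], [1.1, 1.2, -1.2, 0, 1], [1.6, 1.7, -1.2, 0, 1], [1.6, 1.7, -1.2, 0, 1], [1.6, 1.7, -1.2, 0, 1]])

```text
t: 21.82
ee_pos: [569.0, 101.7, 37.0]
orientation: [1.713, 0.752, -1.738]
ft_force: [-6.9, -8.0, 12.4]
width: 13.4
```

Run:
```python
from ed import *
st();t,s=snap(13)
crop(s,255,195,325,285,9,'pics/v18.png');crop(t,240,174,345,272,6,'pics/v19.png')
print('swing inner edge side',line('side',s,[272,235],[301,257.5],34))
```

```text
t 21.82 tcp [569.  101.7  37. ] yaw_y -0.739 tilt [-0.008 -0.016 -1.   ] F [-6.9 -8.  12.4] M [-1.37  1.24  0.  ] w 13.4 q [ 0.16  0.59  1.82 -0.02  0.75  0.92]
swing inner edge side (0.0195, array([ 5.95, 61.83]), np.float64(0.39))
```

View pics/v18.png

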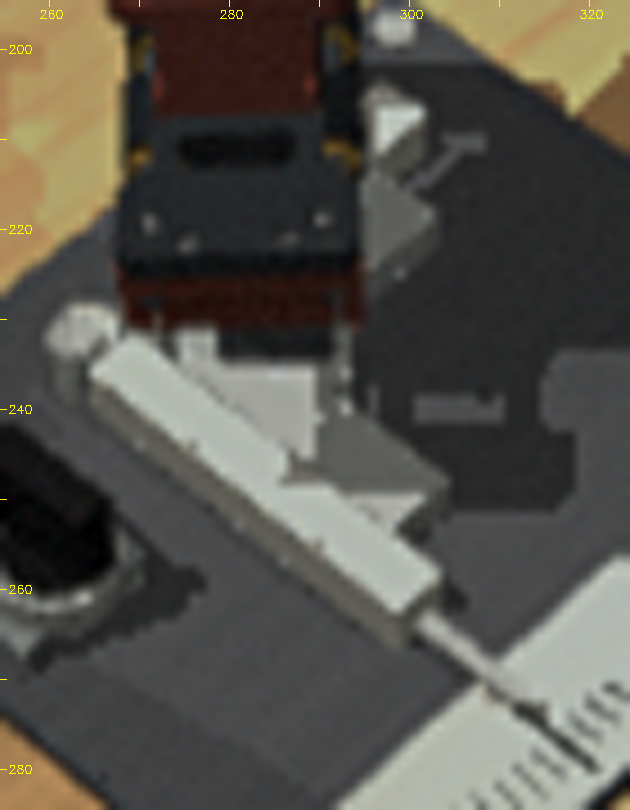

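Run:
```python
from ed import *
a=cv2.imread('pics/side4.png');b=cv2.imread('pics/side13.png')
for n,p,q in(('outer bottom/top edge',[268,239],[298,262]),('pointer upper edge',[303,262],[308,266.5])):
    A,B=edge(a,p,q,half=2),edge(b,p,q,half=2);print(n,'shift px',np.median(B-A,0).round(2),(B-A)[[0,-1]].round(2).tolist())
# tip region shift
w=lambda im:cv2.cvtColor(im[262:284,298:324],cv2.COLOR_BGR2GRAY).astype(np.float32)
print('phase shift',cv2.phaseCorrelate(w(a),w(b)))
# bystanders
for n in('top','side'):
    d=cv2.absdiff(cv2.imread(f'pics/{n}0.png'),cv2.imread(f'pics/{n}13.png')).max(2)
    for nm,P in(('cup',[642,-314,40]),('tube',[609,-209,20]),('brush',[455,400,10])):
        u,v=proj(n,P)[0].astype(int);print(n,nm,(u,v),d[v-10:v+10,u-10:u+10].mean().round(1))
s=b.copy();cv2.imwrite('pics/full.png',np.vstack([cv2.imread('pics/side13.png')[60:360]]))
st()
```

```text
outer bottom/top edge shift px [ 0. -0.] [[-0.05, 0.07], [-0.0, 0.0]]
pointer upper edge shift px [-0.01  0.01] [[-0.01, 0.01], [-0.01, 0.01]]
phase shift ((0.4584296304555142, -0.05417654849374287), 1.000765820344289)
top cup (np.int64(423), np.int64(187)) 8.4
top tube (np.int64(388), np.int64(197)) 3.2
top brush (np.int64(194), np.int64(242)) 2.8
side cup (np.int64(364), np.int64(145)) 28.7
side tube (np.int64(349), np.int64(171)) 18.2
side brush (np.int64(223), np.int64(334)) 19.0
t 21.93 tcp [568.9 101.7  36.9] yaw_y -0.739 tilt [-0.008 -0.016 -1.   ] F [-7.4 -7.  12.5] M [-1.37  1.21 -0.01] w 13.8 q [ 0.16  0.59  1.82 -0.02  0.75  0.92]
```

View pics/full.png

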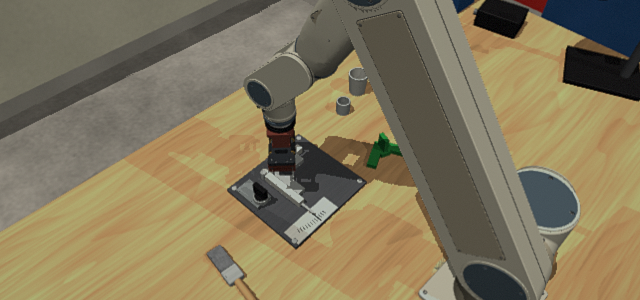

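Run:
```python
from st import *
print(ctrl.close_job());st()
```

```text
the job is handed in; nothing more can be done
None
the job is handed in; nothing more can be done
```

I turned the knob clockwise about 1.15 rad until the pointer stood over the long mark. I then picked up the grey steel square by its post, laid it on the plate and pressed its heel into the fence corner. I handed the job in at about 22 s with the grip closed and the push still on.

**What my last checks showed:**
- **Pointer:** it stood over the mark in both views, within about 0.5 mm by my side-view estimate. The fence and pointer edges did not shift (0.0 px) between the knob turn and the final pressed state.
- **Seating:** the tool stopped against both fences at about (569, 101.7) mm. It was pushing about 7 N on each fence and 12 N downward, with almost no turning moment. Before the re-grip, small test turns of ±0.015 rad met nearly equal resistance both ways, which fits both edges lying flush. I did not repeat that test afterwards.
- **Flatness:** the tool had leaned about 0.018 rad while pushing, so I let go to let the square settle flat, gripped 7 mm lower and pressed once more. The tool itself stayed about 0.018 rad off upright. I could not measure flatness directly, only judge it from the picture.
- **Bystanders:** the cup, tube, brush and green look-alike look unmoved in the last side view. I did not check the red one again.

**Checks that disagreed or failed:**
- The two cameras differed by about 2 mm, so I settled the final position by contact force.
- The last automatic fit of the swinging fence's inner edge was off (0.0195 rad) because the square's bright edge lies right beside it. I discarded it and relied on the outer edge and the pointer.
- An image-shift check around the pointer tip also gave 0.46 px sideways. I put that down to changed lighting there, because the edge measurements showed no shift.

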